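Load the bench leak-test pot with pipe unions

TASK

Load the leak-test pot for its next run: open its vent cock with the winged key, squeeze the two tabs on the lid together while you turn the lid anticlockwise to unlock it, lift it off and lay it flat, sealing side down, on the cork square. Put every black union from the bench into the pot, put the lid back on and, again squeezing the tabs, turn it clockwise until its two bolts spring out into their notches, and last of all close the vent cock. Do not knock the pressure gauge beside the key, and leave the plain black coupling that stands among the unions where it is.

Things in the scene. Friction and masses are not known exactly. Their poses are not given: they have to be found in the camera images.
- pot: leak-test pot, aluminium, screwed to the bench: round, 160 mm inside, 186 mm outside; inner floor 6 mm, rim 68 mm above its underside; flange of radius 98 mm at the rim. Origin at the centre of its underside, z up. The vent line runs out of it at -84 degrees from its +x (near its -y). No part of it but the claws, keepers and vent line is higher than the rim
- claw (a point): one of four steel claws on the pot's flange that hold down the lid's lugs, at 30, 150, 210 and 330 degrees about +z from the pot's +x (the point is on top of the one at 30). Each is about 34 mm wide, at radius 89 to 104 mm, up to 88 mm above the bench, and closed at its clockwise end as a stop for the lug
- keeper (a point): one of two steel keepers on the pot's flange, at its +y and -y sides (the point is in the notch of the +y one, radius 103 mm, 85 mm above the bench). Each is two posts at radius 98 to 108 mm, up to 90 mm above the bench, with a 16 mm wide notch between them for the lid's bolt
- lid: round aluminium lid, 172 mm across, about 0.5 kg. Origin at the centre of its sealing face (underside), which rests on the rim (68 mm above the pot's origin); z up; top face at +10 mm. A tapered spigot under it, 6 mm deep, 155 mm across, enters the pot with 2 mm play all round. Locked, its x and y axes lie along the pot's (or half a turn round) and it neither turns nor lifts
- lid_lug (a point): end of one of the lid's four lugs (26 mm wide, to radius 94.5 mm, at 30, 150, 210 and 330 degrees from the lid's +x; the point is on the one at 30). Locked, they are under the claws. With the tabs pressed, turned 30 degrees anticlockwise from there (22 to 37 will do), they stand between the claws and the lid lifts straight off or on. Clockwise, the claws' stops are met 1 degree past locked
- lid_grip (a point): point on the lid's axis midway between the two squeeze tabs, 43 mm above the sealing face; axes as the lid's. The tabs stand on the +y and -y sides of a grey housing 50 mm (x) by 30 mm (y), its top 56 mm above the sealing face. Each is a paddle 32 mm wide (x), 22 to 56 mm above the sealing face, 64 mm over both when out, 48 mm pressed. The lid can be lifted and carried by them
- tab_a (a joint): squeeze tab on the lid's +y side: 0 m = sprung out, 0.008 m = pressed fully in. The spring takes 2.5 N to start, 7 N at full travel. It moves a 10 mm wide bolt on the lid under it (top 20 mm above the sealing face): bolt tip at radius 103 mm when out, in the keeper's notch if locked; 95 mm when pressed, free of the keepers
- tab_b (a joint): the same for the tab and bolt on the lid's -y side
- vent_key (a joint): winged key of the vent cock: 0 rad = closed (wings across the vent line), 1.57 rad = open (wings along the line, towards the gauge). It turns anticlockwise seen from above to open, has stops at both ends and stays where it is left, with about 0.1 N m of friction
- vent_key_grip (a point): where to grip the winged key, on its upright axis, 90 mm above the bench, 160 mm from the pot's axis. The wings lie along the point's y axis: a brass plate 9 mm thick (along its x), 48 mm long, 77 to 93 mm above the bench in the middle, its two ears to 101 mm. The valve under it reaches up to 71 mm
- gauge: pressure gauge on the end of the vent line, 55 mm beyond the key, away from the pot: a round steel case 46 mm across and 22 mm thick on a brass stem, case centre 99 mm and top 122 mm above the bench; its case begins 32 mm from the key's axis, so fingers must not be opened wide there. Origin on the stem's axis at bench height
- pad_top (a point): centre of the top face of the cork square, 210 x 210 x 5 mm, fixed to the bench to the right of the pot; the lid is parked on it (its bolts may overhang the edge a little)
- union_1: pipe union to be tested: black plastic cylinder with a ribbed nut, hollow, 54 mm across, 50 mm tall, 110 g, standing on end on the bench in front of the pot; origin at the centre of its underside, z up its axis. Any grip across its diameter is good; its height above the pot floor tells if it is in. Two or three unions of these four names are there; the others are absent
- union_2: pipe union to be tested: black plastic cylinder with a ribbed nut, hollow, 54 mm across, 50 mm tall, 110 g, standing on end on the bench in front of the pot; origin at the centre of its underside, z up its axis. Any grip across its diameter is good; its height above the pot floor tells if it is in. Two or three unions of these four names are there; the others are absent
- union_3: pipe union to be tested: black plastic cylinder with a ribbed nut, hollow, 54 mm across, 50 mm tall, 110 g, standing on end on the bench in front of the pot; origin at the centre of its underside, z up its axis. Any grip across its diameter is good; its height above the pot floor tells if it is in. Two or three unions of these four names are there; the others are absent
- union_4: pipe union to be tested: black plastic cylinder with a ribbed nut, hollow, 54 mm across, 50 mm tall, 110 g, standing on end on the bench in front of the pot; origin at the centre of its underside, z up its axis. Any grip across its diameter is good; its height above the pot floor tells if it is in. Two or three unions of these four names are there; the others are absent
- coupling: plain black pipe coupling, 54 mm across and 60 mm tall, with two smooth sockets and no ribbed nut, standing on end among the unions; not part of the job. Origin at the centre of its underside
Not all that is in view belongs to the job. Leave any blue or pink look-alike of the union_2 alone.

How it is judged:
By the outcome, as a careful person would: the job done as asked, in the order asked, and still so for the second after the job is handed in, with the robot touching nothing.
Of union_1, union_2, union_3, union_4 only 2 to 3 are there at a start; the rules pass over those that are not, and their reading is None.
At some moment in a run one of union_1, union_2, union_3, union_4 may be knocked a few centimetres aside while the robot is not near it.
Once in a run the grip may slacken for a moment while it holds something.
It also fails if it takes over 208 s, if anything falls off the work surface, if the arm or the gripper's body presses on something with over 40 N, if the wrist force passes 120 N, or if a joint passes its speed limit or range.

ROBOT

A 6-joint arm with a two-finger parallel gripper is mounted at the origin on a cart in front of the work surface, level with it; the furniture and walls round the work are solid. World frame = base frame: x ahead of the robot, y to its left, z up, the work surface at z = 0. Lengths are in m, angles in rad, forces in N, time in s.
With the tool pointing down it reaches from about 0.35 to 0.725 m from the base axis. Payload 4.3 kg.
Tool frame: the origin (TCP) lies at the very end of the fingers, on their centre line; the grasp point (between the pads) lies 19 mm behind it; z points along the fingers, y is the line along which they close (so a half turn about z gives the same grasp; the last joint's range is limited). The gripper opens to 85 mm and grips with 20 to 120 N. Pads are 22 mm wide; open, the fingers measure 114 mm over their backs; the gripper's body (76 mm by 85 mm) begins 54 mm behind the grasp point. The pads swing forward as they close: fully open they stand 13 mm farther back than shut.
Start: joints at [1.025, 0.377, 0.081, 1.274, 0, 1.46], TCP at [0.243, 0.521, 0.231] pointing down, gripper open.
Joint ranges: [-2.72, 2.72], [-0.84, 1.66], [-1.02, 1.22], [-1.77, 2.12], [-1.37, 1.28], [-3.14, 3.14]. Speed limits (rad/s): [2.57, 2.57, 3.14, 3.14, 3.14, 3.14].

INTERFACE

Orientations are given as a 3x3 rotation matrix whose columns are the frame's x, y, z axes.
In Python, from station import manip gives the robot as it stands.
- The arm moves only by the tool play_rows, never from a script. Its argument "steps" is a list of rows, each a list of 6 numbers: the shift along the tool's x, y, z in m, then the turn, a rotation vector about the tool's x, y, z in rad. A call has 1 to 5 rows; each row is the pose to reach, as a shift and turn from the pose commanded when the call began, along the tool's axes at that moment; what a row does not reach only later rows make up. A row lasts 1/8 s, in which the tool goes at most 62.5 mm and 10.7 degrees, less where a joint would pass 70% of its speed; a pose out of reach is approached as far as the arm can. A call with a gripper value outside its range is refused whole. "jaw" is the finger opening in m, from 0 to 0.0854, set as the call begins (left out, the last holds). The fingers move at their own pace and stop on an object; "force" is the grip in N (left out, the last holds). Time passes only in rows, so rows that repeat a pose let the fingers close. It gives the time, the measured TCP pose, the force, the opening and the grip force at its end, in the units of the state.
- manip.observe(): the state, without advancing time (a new reading comes with each control period).
- manip.grab_frame(name): name is "scene" or "top"; returns a dict with "color" (480x640x3 uint8, red, green, blue), "intrinsics" (3x3 intrinsics, pixels), "R" (3x3) and "t" (3): a world point X has camera coordinates R X + t. Camera axes: x right, y down, z forward; pixel columns grow to the right and rows downward; lengths in m; the calibration is good to about 2 mm. A picture is of the moment at which its call begins. There is no depth.
- manip.sign_off(): hands the job in; it is judged then, once.
Trained networks look in the newest picture that a camera, given by its name, has taken for a name from the list of things; names that differ only in an ending like _2 or _b are one class to them, and where a whole thing is asked for, a point or a joint stands for the part that bears it (a point fixed in the world has none). Each returns a list of dicts, best first, with "confidence" (0 to 1); they miss things now and then, are a little off and sometimes report something else, mostly with a low value. They report only what shows in the picture. A call takes as long as a camera call. They do not tell look-alikes from the thing itself.
- manip.regions_of(label, camera): "mask" (480x640 bool, what is visible of it) and "rect" ([left, top, width, height] in pixels, round what is visible of it).
- manip.place_of(label, camera): "uv" ([column, row] in pixels: a listed point, or the origin of a listed thing).
The state is a dict: "clock": time; "joints": joint angles; "joint_velocities": joint speeds; "joint_torque": joint torques, N m; "eef_pos": TCP position; "ee_rot": TCP orientation; "force": force on the tool from outside, world axes, zero at the start; "ft_torque": the same for the moment, N m; "opening": finger opening in m; "grasp_force": force on a finger pad.
Only numpy, scipy, OpenCV 4.12 (cv2) and the standard library are available. Lean on these libraries where they do the work, as an engineer would, in place of code of your own. Each camera call takes 0.05 s, during which the arm holds its last target. There are 200 camera calls.

## Working session

There is one attempt and no reset: what is moved stays moved. The work goes in short steps, Python scripts to look and compute and a tool call to move; the robot and the scene stay as the last step left them, time stands still between calls to the robot, and variables do not carry over. Pictures are saved under pics/ and viewed, at most 14 in all, crops included, and the job is handed in when it is done.

Besides the shell and the picture viewer there is one more tool, called as name(argument=value, ...), one argument or row to a line, values as JSON. play_rows: Moves the arm, as the interface text tells. Its arguments: {"type":"object","properties":{"steps":{"type":"array","items":{"type":"array","items":{"type":"number"}}},"jaw":{"type":"number"},"force":{"type":"number"}},"required":["steps"]}

```bash
ls; mkdir -p pics
cat > h.py <<'E'
import numpy as np, cv2
from station import manip
def snap(cam,fn=None,crop=None,scale=1):
    f=manip.grab_frame(cam)
    if fn:
        im=f['color'][:,:,::-1]
        if crop: l,t,w,h=crop; im=im[t:t+h,l:l+w]
        im=cv2.resize(im,None,fx=scale,fy=scale,interpolation=cv2.INTER_CUBIC)
        cv2.imwrite('pics/'+fn,im)
    return f
def ray(f,uv,z):
    K=np.array(f['intrinsics']);R=np.array(f['R']);t=np.array(f['t'])
    d=R.T@np.linalg.solve(K,[uv[0],uv[1],1.]); c=-R.T@t
    return c+d*(z-c[2])/d[2]
def proj(f,X):
    p=np.array(f['intrinsics'])@(np.array(f['R'])@np.array(X)+np.array(f['t'])); return p[:2]/p[2]
def places(label,cam,f,z):
    return [(round(d['confidence'],2),np.round(d['uv'],1).tolist(),np.round(ray(f,d['uv'],z)[:2],4).tolist()) for d in manip.place_of(label,cam)]
E
python3 - <<'E'
from h import *
for c in('top','scene'):
    f=snap(c,c+'0.png')
    print(c,np.round(-np.array(f['R']).T@f['t'],3))
    for l,z in [('pot',0),('claw',.088),('keeper',.085),('lid',.068),('lid_lug',.078),('lid_grip',.111),('vent_key_grip',.09),('gauge',0),('pad_top',.005),('union_1',0),('coupling',0)]:
        print(l,places(l,c,f,z)[:6])
s=manip.observe();print(s['clock'],s['eef_pos'],s['ee_rot'],s['opening'])
E
```

```text
pics
top [0.304 0.059 1.243]
pot []
claw [(0.76, [232.0, 137.6], [0.6996, 0.2778]), (0.31, [350.1, 252.0], [0.4233, 0.0025])]
keeper [(0.71, [206.9, 172.4], [0.6163, 0.3366])]
lid [(0.58, [250.4, 177.7], [0.6064, 0.2362])]
lid_lug [(0.76, [237.1, 142.9], [0.6897, 0.2673])]
lid_grip [(0.64, [249.5, 176.2], [0.5989, 0.2318]), (0.56, [247.0, 171.7], [0.6097, 0.2377])]
vent_key_grip [(0.66, [426.1, 239.5], [0.4498, -0.1721]), (0.59, [316.5, 170.5], [0.616, 0.0777])]
gauge [(0.49, [339.5, 182.4], [0.6087, 0.0216])]
pad_top [(0.61, [426.6, 237.8], [0.4647, -0.1906])]
union_1 [(0.93, [250.8, 269.0], [0.3931, 0.2435]), (0.92, [442.4, 321.3], [0.2614, -0.2216]), (0.79, [351.5, 253.2], [0.4293, -0.0052]), (0.57, [348.0, 208.9], [0.5406, 0.0014])]
coupling [(0.61, [317.5, 253.8], [0.4288, 0.0788])]
scene [-0.409 -0.584  1.026]
pot [(0.84, [298.4, 222.5], [0.6102, 0.2452])]
claw [(0.71, [305.0, 180.2], [0.7041, 0.2852])]
keeper [(0.63, [273.3, 189.8], [0.6122, 0.3375])]
lid [(0.69, [301.5, 203.2], [0.6227, 0.2389])]
lid_lug [(0.61, [297.7, 200.3], [0.6174, 0.2486]), (0.56, [302.2, 185.9], [0.6858, 0.2829])]
lid_grip [(0.74, [295.4, 193.2], [0.6063, 0.2467]), (0.25, [299.8, 222.0], [0.5038, 0.1536])]
vent_key_grip [(0.42, [345.6, 220.5], [0.6016, 0.0677]), (0.37, [397.4, 310.1], [0.3854, -0.2171])]
gauge [(0.71, [358.5, 249.6], [0.6054, 0.0249]), (0.34, [332.8, 289.2], [0.4316, -0.0039])]
pad_top [(0.9, [396.2, 310.6], [0.4544, -0.1821])]
union_1 [(0.89, [368.6, 372.6], [0.2568, -0.2214]), (0.84, [353.2, 265.9], [0.5387, 0.0003]), (0.81, [334.1, 290.5], [0.4295, -0.0095]), (0.8, [253.5, 263.8], [0.3898, 0.237]), (0.55, [230.0, 244.2], [0.4161, 0.3503])]
coupling [(0.78, [309.4, 273.9], [0.4444, 0.0824])]
1.2 [0.24273975 0.52129286 0.23132498] [[-9.06527121e-01  4.22147578e-01  2.38596140e-05]
 [ 4.22147579e-01  9.06527118e-01  7.36509341e-05]
 [ 9.46217639e-06  7.68388476e-05 -9.99999997e-01]] 0.0854773402407002
```

View pics/top0.png

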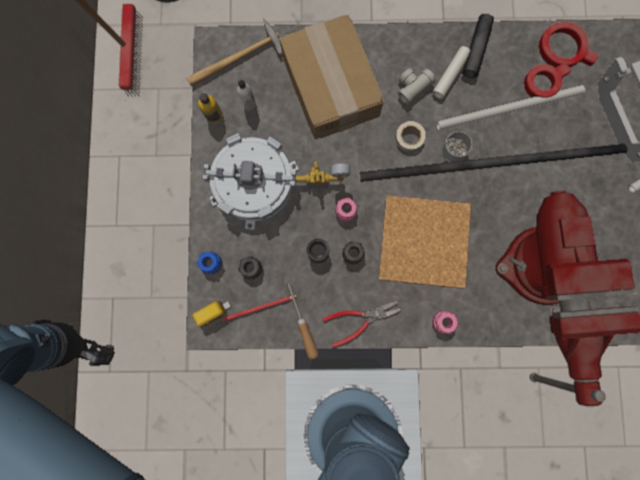

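View pics/scene0.png

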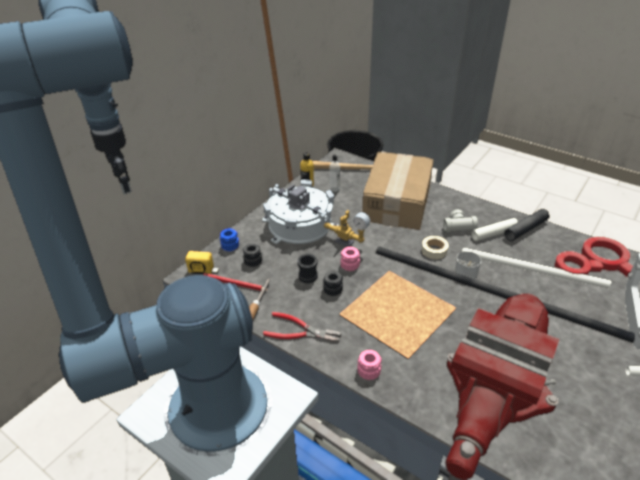

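Run:
```python
from h import *
a=snap('top')['color'][120:360,180:480];b=snap('scene')['color'][160:400,200:440]
im=np.hstack([cv2.resize(a,(500,400),interpolation=cv2.INTER_CUBIC),cv2.resize(b,(400,400),interpolation=cv2.INTER_CUBIC)[:,:300]])
cv2.imwrite('pics/crop0.png',im[:,:,::-1])
```

```text
(no output)
```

View pics/crop0.png

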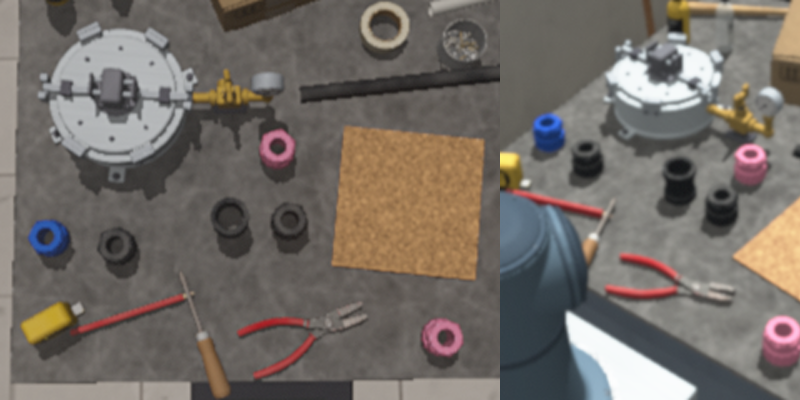

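Run:
```python
from h import *
f={c:snap(c) for c in('top','scene')}
for c in f:
  for l in('lid','pot','vent_key','gauge','union_1','coupling','lid_grip','tab_a'):
    for d in manip.regions_of(l,c)[:5]:
        ys,xs=np.where(d['mask']);print(c,l,round(d['confidence'],2),np.round(d['rect']).tolist(),len(xs),[round(xs.mean(),1),round(ys.mean(),1)])
for X in [(.609,.238,.111),(.615,.078,.09),(.605,.022,.099),(.7,.28,.088),(.613,.337,.085)]:
    print(X,proj(f['top'],X),proj(f['scene'],X))
a=f['top']['color'][130:235,190:360];b=f['scene']['color'][170:260,250:380]
im=np.vstack([cv2.resize(a,(486,300),interpolation=cv2.INTER_CUBIC),cv2.resize(b,(486,300),interpolation=cv2.INTER_CUBIC)])
cv2.imwrite('pics/crop1.png',im[:,:,::-1])
```

```text
top lid 0.84 [207.0, 140.0, 83.0, 71.0] 4071 [np.float64(249.5), np.float64(175.5)]
top pot 0.93 [207.0, 133.0, 146.0, 96.0] 2374 [np.float64(276.1), np.float64(182.3)]
top vent_key 0.67 [238.0, 258.0, 24.0, 21.0] 355 [np.float64(249.9), np.float64(267.2)]
top vent_key 0.45 [316.0, 164.0, 5.0, 16.0] 90 [np.float64(316.5), np.float64(171.8)]
top vent_key 0.16 [207.0, 142.0, 84.0, 67.0] 4168 [np.float64(249.3), np.float64(175.6)]
top gauge 0.6 [332.0, 165.0, 18.0, 12.0] 250 [np.float64(339.8), np.float64(170.0)]
top union_1 0.96 [195.0, 254.0, 25.0, 19.0] 414 [np.float64(208.8), np.float64(262.0)]
top union_1 0.96 [433.0, 311.0, 26.0, 21.0] 437 [np.float64(444.1), np.float64(321.2)]
top union_1 0.83 [238.0, 257.0, 24.0, 22.0] 374 [np.float64(249.7), np.float64(266.8)]
top union_1 0.6 [335.0, 197.0, 23.0, 23.0] 379 [np.float64(345.5), np.float64(208.7)]
top union_1 0.51 [342.0, 240.0, 21.0, 23.0] 308 [np.float64(353.1), np.float64(251.5)]
top coupling 0.8 [307.0, 238.0, 21.0, 22.0] 301 [np.float64(317.6), np.float64(249.5)]
top lid_grip 0.73 [208.0, 140.0, 86.0, 74.0] 4158 [np.float64(2
[... 1470 characters left out ...]
18.0, 28.0] 510 [np.float64(307.1), np.float64(268.6)]
scene tab_a 0.71 [303.0, 192.0, 20.0, 22.0] 143 [np.float64(308.6), np.float64(201.8)]
scene tab_a 0.57 [273.0, 182.0, 21.0, 18.0] 108 [np.float64(285.7), np.float64(190.3)]
scene tab_a 0.5 [261.0, 181.0, 110.0, 64.0] 2627 [np.float64(313.9), np.float64(224.7)]
(0.609, 0.238, 0.111) [246.86227918 171.98537675] [298.32955591 193.7005552 ]
(0.615, 0.078, 0.09) [316.39435869 170.90546466] [345.15308378 216.82425343]
(0.605, 0.022, 0.099) [340.46054786 173.75366873] [360.20141481 222.93777476]
(0.7, 0.28, 0.088) [231.0888314 137.4705428] [305.55036862 181.33160765]
(0.613, 0.337, 0.085) [206.70928673 173.76364732] [273.58304321 189.72688776]
```

View pics/crop1.png

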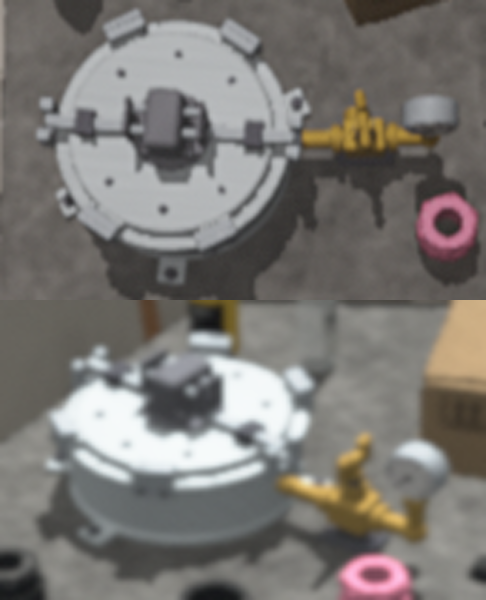

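Run:
```python
from h import *
f=snap('top')
s=.35
P=[ray(f,(190+x*s,130+y*s),.088)[:2] for x,y in [(125,27),(241,37),(215,232),(98,222)]]
c=np.mean(P,0);print('claws',np.round(P,4).tolist(),c)
for p,a in zip(P,[30,-30,-150,150]): d=p-c;print(np.hypot(*d),(np.degrees(np.arctan2(d[1],d[0]))-a))
k=[ray(f,(190+x*s,130+y*s),.088)[:2] for x,y in[(45,117),(294,139)]];d=k[0]-k[1];print('keep',np.mean(k,0),np.hypot(*d),np.degrees(np.arctan2(d[1],d[0]))-90)
h=ray(f,(190+163*s,130+118*s),.124);print('housing top',h)
for l in('lid','vent_key'):
  for d in manip.regions_of(l,'top')[:2]:
    m=d['mask'].astype(np.uint8);ys,xs=np.where(m);print(l,d['confidence'],len(xs),[ray(f,(xs.mean(),ys.mean()),z)[:2] for z in(.078,.095)])
ks=[ray(f,(190+x*s,130+y*s),.1)[:2] for x,y in[(360,93),(364,150)]];print('key ears',ks)
g=ray(f,(190+430*s,130+112*s),.11);print('gauge',g)
```

```text
claws [[0.695, 0.2736], [0.685, 0.177], [0.5209, 0.1979], [0.5304, 0.2935]] [0.60783112 0.23550893]
0.09515256307527044 -6.403769058244851
0.09682250820718956 -7.145980368772896
0.09472796267047591 -6.608369245399814
0.09673669421956553 -6.828344211009465
keep [0.60833843 0.2360005 ] 0.20648353746783482 -5.949408896782444
housing top [0.60709915 0.23553021 0.124     ]
lid 0.82 4169 [array([0.60937444, 0.23718644]), array([0.60492126, 0.23458531])]
vent_key 0.62 280 [array([ 0.42636846, -0.00451741]), array([ 0.42458608, -0.00359111])]
vent_key 0.61 87 [array([0.61766772, 0.07813037]), array([0.61309351, 0.07785051])]
key ears [array([0.63232356, 0.07856289]), array([0.58466663, 0.07576798])]
gauge [0.61287773 0.02209072 0.11      ]
```

Black candidates: (250,267) and (353,252) have ribbed nuts, so they are unions. (318,250) is the taller plain one, the coupling. Blue (209,262) and pink (346,209), (445,321) are look-alikes. The pot is near (0.608, 0.236) with yaw about −6.5°.

```bash
cat >> h.py <<'E'
def go(x,y,z,phi):
    """print shift/turn in tool axes to world TCP target, phi=world angle (deg) of tool y, tool down"""
    s=manip.observe();R=np.array(s['ee_rot']);p=np.array(s['eef_pos'])
    a=np.radians(phi);yv=np.array([np.cos(a),np.sin(a),0]);zv=np.array([0,0,-1.]);T=np.c_[np.cross(yv,zv),yv,zv]
    from scipy.spatial.transform import Rotation as Ro
    print('move',np.round(R.T@(np.array([x,y,z])-p),4).tolist(),np.round(Ro.from_matrix(R.T@T).as_rotvec(),4).tolist())
def st():
    s=manip.observe();R=np.array(s['ee_rot']);print('t',round(s['clock'],2),'p',np.round(s['eef_pos'],4),'phi',np.round(np.degrees(np.arctan2(R[1,1],R[0,1])),2),'zz',np.round(R[:,2],3),'F',np.round(s['force'],1),'open',round(s['opening'],4),'g',round(s['grasp_force'],1),'q',np.round(s['joints'],2))
E
python3 -c "
from h import *
go(.607,.0765,.16,89.5)"
```

```text
move [-0.518, -0.2495, 0.0713] [0.0001, 0.0, -0.427]
```

play_rows(
  steps=[
    [-0.518,-0.2495,0.0713,0,0,-0.427],
    [-0.518,-0.2495,0.0713,0,0,-0.427],
    [-0.518,-0.2495,0.0713,0,0,-0.427],
    [-0.518,-0.2495,0.0713,0,0,-0.427],
    [-0.518,-0.2495,0.0713,0,0,-0.427],
  ],
  jaw=0.022,
  force=40,
)

```text
clock: 2.98
eef_pos: [0.4348, 0.2871, 0.1941]
ee_rot: [[-1.0, 0.009, 0.001], [0.009, 1.0, 0.001], [-0.001, 0.001, -1.0]]
force: [1.0, 0.5, 0.1]
opening: 0.0216
grasp_force: 0.0
```

```bash
python3 -c "
from h import *
st();go(.607,.0765,.16,89.5)"
```

```text
t 2.98 p [0.4348 0.2871 0.1941] phi 89.51 zz [ 0.001  0.001 -1.   ] F [1.  0.5 0.1] open 0.0216 g 0.0 q [ 0.46  0.28 -0.15  1.14  0.    0.47]
move [-0.1739, -0.2092, 0.0341] [0.0006, 0.0008, 0.0002]
```

play_rows(
  steps=[
    [-0.174,-0.209,0.034,0,0,0],
    [-0.174,-0.209,0.034,0,0,0],
    [-0.174,-0.209,0.034,0,0,0],
    [-0.174,-0.209,0.034,0,0,0],
    [-0.174,-0.209,0.034,0,0,0],
  ],
)

```text
clock: 3.6
eef_pos: [0.6075, 0.0751, 0.1593]
ee_rot: [[-1.0, 0.012, 0.0], [0.012, 1.0, -0.0], [-0.0, -0.0, -1.0]]
force: [-0.4, 0.6, -0.1]
opening: 0.0221
grasp_force: 0.0
```

Run:
```python
from h import *
f=snap('top');f2=snap('scene')
st();go(.607,.0765,.075,89.5)
a=f['color'][120:220,260:380];b=f2['color'][160:260,300:420]
im=np.hstack([cv2.resize(x,(400,333),interpolation=cv2.INTER_CUBIC) for x in(a,b)])
cv2.imwrite('pics/key1.png',im[:,:,::-1])
```

```text
t 3.7 p [0.6069 0.0761 0.1593] phi 89.31 zz [-0. -0. -1.] F [ 0.1 -0.4 -0.7] open 0.0217 g 0.0 q [ 0.02  0.48  0.05  1.14 -0.    0.03]
move [-0.0001, 0.0004, 0.0843] [-0.0001, -0.0003, -0.0034]
```

View pics/key1.png

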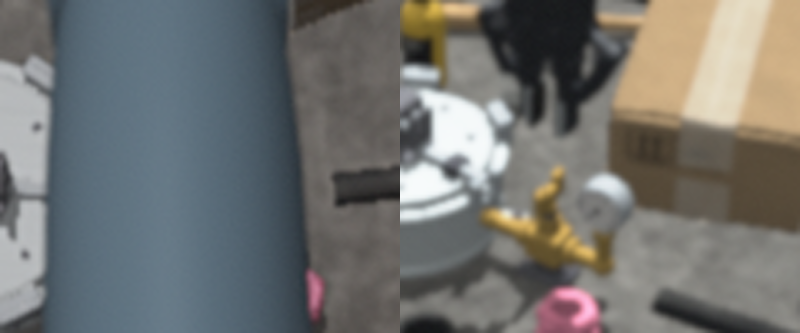

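The right crop shows the fingers about (545,128) above the key at (550,188), clear of the gauge. I'll use x≈0.610 and lower the tool.

play_rows(
  steps=[
    [-0.003,0.0004,0.03,0,0,0],
    [-0.003,0.0004,0.055,0,0,0],
    [-0.003,0.0004,0.07,0,0,0],
    [-0.003,0.0004,0.083,0,0,0],
    [-0.003,0.0004,0.083,0,0,0],
  ],
)

```text
clock: 4.32
eef_pos: [0.608, 0.079, 0.0764]
ee_rot: [[-1.0, 0.008, -0.002], [0.008, 1.0, 0.0], [0.002, 0.0, -1.0]]
force: [-0.4, 0.0, -0.4]
opening: 0.0224
grasp_force: 0.0
```

play_rows(
  steps=[
    [0,0,0,0,0,0],
    [0,0,0,0,0,0],
    [0,0,0,0,0,0],
    [0,0,0,0,0,0],
  ],
  jaw=0.0,
  force=40,
)

```text
clock: 4.82
eef_pos: [0.6086, 0.0763, 0.0777]
ee_rot: [[-1.0, 0.009, -0.0], [0.009, 1.0, -0.005], [0.0, -0.005, -1.0]]
force: [-1.4, -5.8, -0.3]
opening: 0.0084
grasp_force: 71.3
```

```bash
python3 -c "
from h import *
st()
f=snap('scene','key2.png',(290,150,130,100),4)"
```

```text
t 4.83 p [0.6086 0.0763 0.0777] phi 89.49 zz [-0.    -0.005 -1.   ] F [-1.4 -5.8 -0.3] open 0.0084 g 71.3 q [ 0.02  0.54 -0.08  0.96 -0.    0.03]
```

View pics/key2.png

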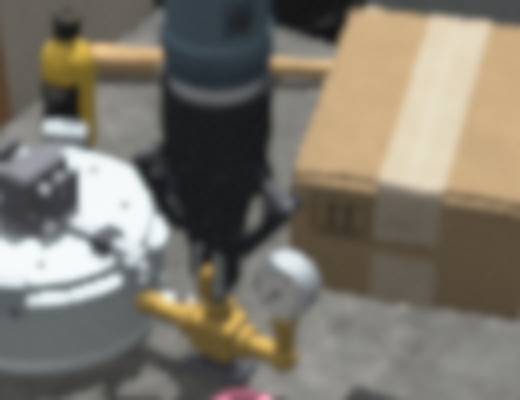

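The jaws hold the wings (opening 8.4 mm). Turning anticlockwise to open.

play_rows(
  steps=[
    [0,0,0,0,0,-0.16],
    [0,0,0,0,0,-0.32],
    [0,0,0,0,0,-0.48],
    [0,0,0,0,0,-0.64],
    [0,0,0,0,0,-0.8],
  ],
)

```text
clock: 5.5
eef_pos: [0.6099, 0.0733, 0.0779]
ee_rot: [[-0.702, -0.712, 0.002], [-0.712, 0.702, -0.01], [0.006, -0.009, -1.0]]
force: [0.5, -13.7, -3.0]
opening: 0.0088
grasp_force: 44.3
```

play_rows(
  steps=[
    [0,0,0,0,0,-0.16],
    [0,0,0,0,0,-0.32],
    [0,0,0,0,0,-0.48],
    [0,0,0,0,0,-0.64],
    [0,0,0,0,0,-0.75],
  ],
)

```text
clock: 6.12
eef_pos: [0.6128, 0.0721, 0.0781]
ee_rot: [[-0.031, -1.0, 0.007], [-0.999, 0.03, -0.012], [0.012, -0.007, -1.0]]
force: [7.6, -15.6, -8.3]
opening: 0.0078
grasp_force: 59.9
```

```bash
python3 -c "
from h import *
st();print(manip.observe()['ft_torque'])"
```

```text
t 6.12 p [0.6128 0.0721 0.0781] phi 178.25 zz [ 0.007 -0.012 -1.   ] F [  7.6 -15.6  -8.3] open 0.0078 g 59.9 q [ 0.02  0.54 -0.07  0.95 -0.01 -1.52]
[-2.95285332 -1.65993964 -0.17005483]
```

play_rows(
  steps=[
    [0,0,0,0,0,-0.05],
    [0,0,0,0,0,-0.1],
    [0,0,0,0,0,-0.1],
  ],
)

```text
clock: 6.5
eef_pos: [0.6131, 0.0721, 0.0781]
ee_rot: [[0.063, -0.998, 0.007], [-0.998, -0.063, -0.012], [0.012, -0.007, -1.0]]
force: [7.4, -16.4, -7.9]
opening: 0.008
grasp_force: 67.2
```

```bash
python3 -c "
from h import *
st();print(manip.observe()['ft_torque'])"
```

```text
t 6.5 p [0.6131 0.0721 0.0781] phi -176.38 zz [ 0.007 -0.012 -1.   ] F [  7.4 -16.4  -7.9] open 0.008 g 67.2 q [ 0.02  0.54 -0.07  0.95 -0.01 -1.61]
[-2.97777132 -1.74867002 -0.99485649]
```

play_rows(
  steps=[
    [0,0,0,0,0,0],
    [0,0,0,0,0,0],
    [0,0,0,0,0,0],
  ],
  jaw=0.035,
)

```text
clock: 6.88
eef_pos: [0.6088, 0.079, 0.0774]
ee_rot: [[0.071, -0.997, 0.0], [-0.997, -0.071, 0.0], [-0.0, -0.0, -1.0]]
force: [-1.3, 0.0, 0.1]
opening: 0.035
grasp_force: 0.0
```

play_rows(
  steps=[
    [0,0,-0.03,0,0,0],
    [0,0,-0.08,0,0,0],
    [0,0,-0.1,0,0,0],
    [0,0,-0.1,0,0,0],
  ],
)

```text
clock: 7.38
eef_pos: [0.6102, 0.079, 0.1792]
ee_rot: [[0.071, -0.997, 0.005], [-0.997, -0.071, 0.0], [-0.0, -0.005, -1.0]]
force: [0.5, -0.5, 0.1]
opening: 0.0351
grasp_force: 0.0
```

```bash
python3 -c "
from h import *
st();go(.5,.2,.2,83.5)"
```

```text
t 7.38 p [0.6102 0.079  0.1792] phi -175.92 zz [ 0.005  0.    -1.   ] F [ 0.5 -0.5  0.1] open 0.0351 g 0.0 q [ 0.03  0.47  0.09  1.19  0.   -1.62]
move [-0.1285, 0.1013, -0.0212] [-0.0032, 0.004, 1.7554]
```

Run:
```python
from h import *
for i in range(3):
  f=snap('top')
  for l,z in [('lid',.068),('lid_grip',.111),('claw',.088),('keeper',.085),('lid_lug',.078)]: print(l,places(l,'top',f,z)[:3])
  for d in manip.regions_of('lid','top')[:1]:
    m=d['mask'].astype(np.uint8); (cx,cy),(w,h),an=cv2.fitEllipse(max(cv2.findContours(m,0,1)[0],key=len)); print('ell',cx,cy,w,h,ray(f,(cx,cy),.078)[:2])
g=cv2.cvtColor(f['color'],cv2.COLOR_RGB2GRAY)
f=snap('scene','key3.png',(250,160,140,100),4)
for l,z in [('pot',0),('lid',.068),('lid_grip',.111),('vent_key_grip',.09),('keeper',.085),('claw',.088)]: print('s',l,places(l,'scene',f,z)[:3])
```

```text
lid [(0.67, [250.9, 177.9], [0.6059, 0.235])]
lid_grip [(0.75, [246.8, 173.6], [0.6052, 0.2381]), (0.33, [351.9, 251.6], [0.4217, -0.0004])]
claw [(0.65, [233.1, 136.0], [0.7036, 0.2753])]
keeper [(0.81, [206.7, 171.6], [0.6182, 0.3371]), (0.35, [244.4, 171.6], [0.617, 0.2479])]
lid_lug [(0.66, [235.8, 143.0], [0.6895, 0.2704])]
ell 243.9351348876953 175.40771484375 62.473167419433594 74.86835479736328 [0.6096445  0.25009267]
lid [(0.55, [250.0, 177.3], [0.6074, 0.2372]), (0.33, [426.5, 240.8], [0.4495, -0.1774])]
lid_grip [(0.83, [243.3, 171.6], [0.61, 0.2462])]
claw [(0.77, [232.5, 138.6], [0.6972, 0.2766])]
keeper [(0.89, [208.8, 172.9], [0.615, 0.3321])]
lid_lug [(0.62, [232.9, 141.8], [0.6926, 0.2774])]
ell 243.83792114257812 175.3375244140625 63.12898635864258 71.62126159667969 [0.60981849 0.25032536]
lid [(0.84, [252.4, 175.5], [0.6118, 0.2315])]
lid_grip [(0.95, [246.8, 172.0], [0.609, 0.2381])]
claw [(0.76, [231.1, 139.9], [0.694, 0.2799])]
keeper [(0.83, [207.5, 168.7], [0.6253, 0.3354])]
lid_lug [(0.67, [231.5, 140.2], [0.6966, 0.2808])]
ell 244.00486755371094 175.1046905517578 62.877315521240234 73.6249008178711 [0.61037977 0.24993467]
s pot [(0.65, [300.9, 219.8], [0.6253, 0.2469]), (0.33, [309.8, 272.6], [0.4492, 0.0845])]
s lid [(0.69, [298.3, 202.5], [0.6202, 0.2491])]
s lid_grip [(0.73, [299.7, 193.2], [0.6133, 0.2362])]
s vent_key_grip [(0.43, [344.7, 219.4], [0.6044, 0.0726])]
s keeper []
s claw [(0.79, [304.1, 179.0], [0.708, 0.2915])]
```

View pics/key3.png

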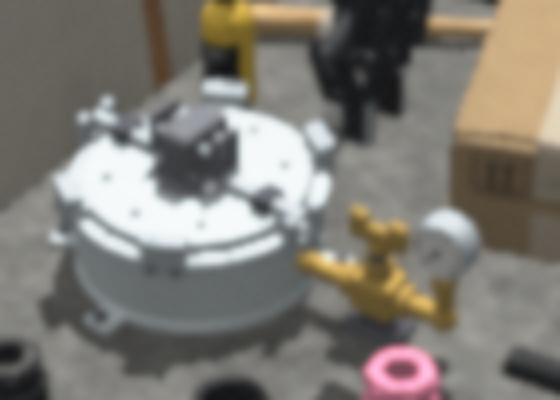

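The key now points along the line towards the gauge, so the vent is open. Next, the lid.

```bash
python3 -c "
from h import *
go(.610,.2365,.175,84)"
```

```text
move [-0.1575, -0.0123, 0.002] [0.0, 0.0001, 1.7459]
```

play_rows(
  steps=[
    [-0.05,-0.004,0.002,0,0,0.18],
    [-0.1,-0.008,0.002,0,0,0.36],
    [-0.1575,-0.0123,0.002,0,0,0.54],
    [-0.1575,-0.0123,0.002,0,0,0.72],
    [-0.1575,-0.0123,0.002,0,0,0.9],
  ],
  jaw=0.0854,
)

```text
clock: 9.4
eef_pos: [0.6098, 0.2377, 0.1748]
ee_rot: [[-0.74, -0.672, -0.0], [-0.672, 0.74, -0.0], [0.0, -0.0, -1.0]]
force: [-0.2, -0.8, 0.3]
opening: 0.0852
grasp_force: 0.0
```

play_rows(
  steps=[
    [0,0,0,0,0,0.17],
    [0,0,0,0,0,0.34],
    [0,0,0,0,0,0.51],
    [0,0,0,0,0,0.68],
    [0,0,0,0,0,0.846],
  ],
)

```text
clock: 10.02
eef_pos: [0.61, 0.2365, 0.175]
ee_rot: [[-0.994, 0.11, -0.0], [0.11, 0.994, 0.0], [0.0, 0.0, -1.0]]
force: [0.1, 0.7, 0.1]
opening: 0.085
grasp_force: 0.0
```

```bash
python3 -c "
from h import *
f=snap('scene','lid1.png',(220,110,140,120),4)
st();go(.610,.2365,.175,84)"
```

```text
t 10.07 p [0.61   0.2364 0.175 ] phi 83.49 zz [-0.  0. -1.] F [ 0.2  0.4 -1.2] open 0.0851 g 0.0 q [0.27 0.56 0.23 1.24 0.   0.39]
move [-0.0, 0.0001, -0.0] [0.0, -0.0001, -0.0089]
```

View pics/lid1.png

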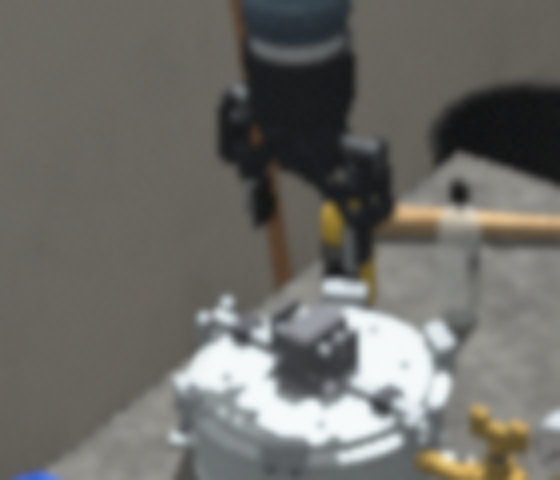

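Gripper is centred over the housing (crop 315,335). Lowering.

play_rows(
  steps=[
    [0,0,0.03,0,0,0],
    [0,0,0.055,0,0,0],
    [0,0,0.07,0,0,0],
    [0,0,0.081,0,0,0],
    [0,0,0.081,0,0,0],
  ],
)

```text
clock: 10.7
eef_pos: [0.6097, 0.2364, 0.0935]
ee_rot: [[-0.995, 0.104, -0.001], [0.104, 0.995, -0.0], [0.001, -0.0, -1.0]]
force: [-1.3, 0.2, 0.0]
opening: 0.0853
grasp_force: 0.0
```

play_rows(
  steps=[
    [0,0,0,0,0,0],
    [0,0,0,0,0,0],
    [0,0,0,0,0,0],
    [0,0,0,0,0,0],
    [0,0,0,0,0,0],
  ],
  jaw=0.04,
  force=70,
)

```text
clock: 11.32
eef_pos: [0.6115, 0.2364, 0.0974]
ee_rot: [[-0.994, 0.105, 0.005], [0.105, 0.995, 0.0], [-0.004, 0.001, -1.0]]
force: [-1.9, -1.2, 11.2]
opening: 0.0446
grasp_force: 75.5
```

```bash
python3 -c "
from h import *
st()"
```

```text
t 11.32 p [0.6115 0.2364 0.0974] phi 83.99 zz [ 0.005  0.    -1.   ] F [-1.9 -1.2 11.2] open 0.0446 g 75.5 q [ 0.27  0.6   0.09  1.05 -0.    0.38]
```

play_rows(
  steps=[
    [0,0,-0.003,0,0,-0.11],
    [0,0,-0.003,0,0,-0.22],
    [0,0,-0.003,0,0,-0.33],
    [0,0,-0.003,0,0,-0.44],
    [0,0,-0.003,0,0,-0.53],
  ],
)

```text
clock: 11.95
eef_pos: [0.6103, 0.2365, 0.0974]
ee_rot: [[-0.91, -0.415, 0.001], [-0.415, 0.91, 0.0], [-0.001, -0.0, -1.0]]
force: [0.1, -1.0, -0.4]
opening: 0.0446
grasp_force: 73.3
```

```bash
python3 -c "
from h import *
f=snap('scene','lid2.png',(220,130,140,110),4)
st();print(manip.observe()['ft_torque'])"
```

```text
t 12.0 p [0.6103 0.2365 0.0974] phi 114.62 zz [ 0.001  0.    -1.   ] F [ 0.2 -1.5 -1.4] open 0.0445 g 73.4 q [ 0.27  0.6   0.09  1.06  0.   -0.16]
[ 0.00073931 -0.16335161  0.06325018]
```

View pics/lid2.png

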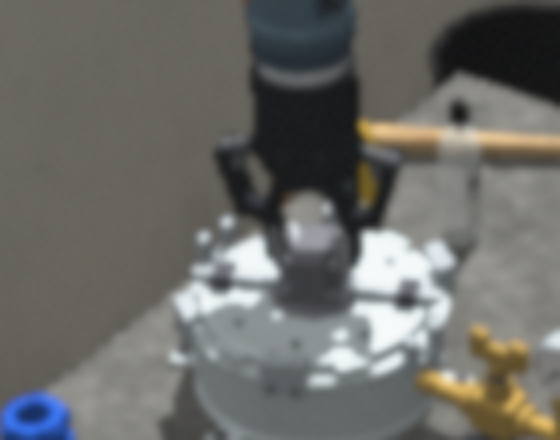

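The lid's bolts (220,275) and (408,292) have turned clear of the keepers with little torque. Lifting.

play_rows(
  steps=[
    [0,0,-0.006,0,0,0],
    [0,0,-0.014,0,0,0],
    [0,0,-0.024,0,0,0],
    [0,0,-0.034,0,0,0],
    [0,0,-0.044,0,0,0],
  ],
)

```text
clock: 12.62
eef_pos: [0.6101, 0.2365, 0.142]
ee_rot: [[-0.911, -0.412, 0.0], [-0.412, 0.911, 0.0], [-0.001, -0.0, -1.0]]
force: [0.5, -0.0, -7.2]
opening: 0.0442
grasp_force: 72.5
```

play_rows(
  steps=[
    [0,0,-0.03,0,0,0],
    [0,0,-0.07,0,0,0],
    [0,0,-0.07,0,0,0],
  ],
)

```text
clock: 13.0
eef_pos: [0.6128, 0.2373, 0.2155]
ee_rot: [[-0.911, -0.412, 0.009], [-0.412, 0.911, 0.003], [-0.009, -0.001, -1.0]]
force: [1.3, 0.3, -6.4]
opening: 0.0444
grasp_force: 73.4
```

Run:
```python
from h import *
f=snap('top');K=[ray(f,p,.005)[:2] for p in [(387,197),(470,204),(465,287),(380,279)]];print(np.round(K,4).tolist(),np.mean(K,0))
for d in manip.regions_of('pad_top','top')[:1]: print(d['confidence'],d['rect'])
hsv=cv2.cvtColor(f['color'],cv2.COLOR_RGB2HSV)
m=cv2.inRange(hsv,(8,70,90),(25,255,255));m[:, :370]=0;m[:,490:]=0;m[:180]=0;m[300:]=0
c=max(cv2.findContours(m,0,1)[0],key=cv2.contourArea);r=cv2.minAreaRect(c);B=np.array([ray(f,p,.005)[:2] for p in cv2.boxPoints(r)]);print(np.round(B,4).tolist(),B.mean(0))
st();go(B.mean(0)[0],B.mean(0)[1],.21,90)
```

```text
[[0.5686, -0.0961], [0.5481, -0.3015], [0.3431, -0.2788], [0.3648, -0.0732]] [ 0.45615253 -0.18740736]
0.8 [380.1, 196.8, 91.2, 88.9]
[[0.3618, -0.0682], [0.5747, -0.0932], [0.5518, -0.3085], [0.3403, -0.2786]] [ 0.45712044 -0.18714412]
t 13.1 p [0.6101 0.2365 0.2106] phi 114.36 zz [ 0.  0. -1.] F [-0.4 -0.2 -6.1] open 0.0443 g 73.3 q [ 0.27  0.55  0.3   1.32  0.   -0.15]
move [0.3142, -0.3229, 0.0004] [0.0001, 0.0005, 0.4252]
```

play_rows(
  steps=[
    [0.03,-0.03,0,0,0,0.04],
    [0.065,-0.067,0,0,0,0.09],
    [0.1,-0.103,0,0,0,0.14],
    [0.135,-0.139,0,0,0,0.19],
    [0.17,-0.175,0,0,0,0.24],
  ],
)

```text
clock: 13.72
eef_pos: [0.525, 0.0057, 0.2085]
ee_rot: [[-0.983, -0.183, -0.004], [-0.183, 0.983, 0.0], [0.004, 0.001, -1.0]]
force: [0.5, -1.7, -6.4]
opening: 0.0442
grasp_force: 73.5
```

```bash
python3 -c "
from h import *
st();go(.4565,-.187,.21,90)"
```

```text
t 13.72 p [0.525  0.0057 0.2085] phi 100.53 zz [-0.004  0.    -1.   ] F [ 0.5 -1.7 -6.4] open 0.0442 g 73.5 q [-0.11  0.29 -0.11  1.18 -0.   -0.29]
move [0.1026, -0.1769, -0.0013] [0.0007, -0.0039, 0.1838]
```

play_rows(
  steps=[
    [0.025,-0.044,0,0,0,0.046],
    [0.051,-0.088,0,0,0,0.09],
    [0.077,-0.132,0,0,0,0.14],
    [0.1,-0.175,0,0,0,0.184],
    [0.1,-0.175,0,0,0,0.184],
  ],
)

```text
clock: 14.35
eef_pos: [0.459, -0.1859, 0.2088]
ee_rot: [[-1.0, 0.004, -0.003], [0.004, 1.0, 0.001], [0.003, 0.001, -1.0]]
force: [0.4, 1.4, -7.0]
opening: 0.0443
grasp_force: 73.8
```

```bash
python3 -c "
from h import *
st();go(.4565,-.187,.06,90)"
```

```text
t 14.35 p [ 0.459  -0.1859  0.2088] phi 89.75 zz [-0.003  0.001 -1.   ] F [ 0.4  1.4 -7. ] open 0.0443 g 73.8 q [-0.51  0.23 -0.19  1.16 -0.   -0.51]
move [0.002, -0.0012, 0.1488] [0.0006, -0.0033, -0.0044]
```

play_rows(
  steps=[
    [0.002,-0.001,0.045,0,0,0],
    [0.002,-0.001,0.095,0,0,0],
    [0.002,-0.001,0.135,0,0,0],
    [0.002,-0.001,0.155,0,0,0],
    [0.002,-0.001,0.16,0,0,0],
  ],
)

```text
clock: 14.98
eef_pos: [0.4567, -0.1822, 0.0482]
ee_rot: [[-1.0, -0.002, -0.005], [-0.002, 1.0, 0.004], [0.005, 0.004, -1.0]]
force: [-0.2, 0.3, -5.7]
opening: 0.0442
grasp_force: 73.9
```

play_rows(
  steps=[
    [0,0,0.003,0,0,0],
    [0,0,0.006,0,0,0],
    [0,0,0.009,0,0,0],
    [0,0,0.009,0,0,0],
  ],
)

```text
clock: 15.48
eef_pos: [0.4594, -0.1846, 0.0422]
ee_rot: [[-1.0, -0.001, 0.0], [-0.001, 1.0, -0.0], [-0.0, -0.0, -1.0]]
force: [-0.8, -0.6, -7.2]
opening: 0.0443
grasp_force: 73.9
```

```bash
python3 -c "
from h import *
st()"
```

```text
t 15.47 p [ 0.4594 -0.1846  0.0422] phi 90.07 zz [ 0. -0. -1.] F [-0.8 -0.6 -7.2] open 0.0443 g 73.9 q [-0.51  0.37 -0.46  0.74  0.   -0.51]
```

play_rows(
  steps=[
    [0,0,0.002,0,0,0],
    [0,0,0.003,0,0,0],
    [0,0,0.003,0,0,0],
  ],
)

```text
clock: 15.85
eef_pos: [0.4597, -0.1847, 0.0401]
ee_rot: [[-1.0, -0.001, 0.001], [-0.001, 1.0, -0.001], [-0.001, -0.001, -1.0]]
force: [-2.6, -0.3, 5.2]
opening: 0.0446
grasp_force: 75.8
```

```bash
python3 -c "
from h import *
st()"
```

```text
t 15.85 p [ 0.4597 -0.1847  0.0401] phi 90.07 zz [ 0.001 -0.001 -1.   ] F [-2.6 -0.3  5.2] open 0.0446 g 75.8 q [-0.51  0.37 -0.47  0.74  0.   -0.51]
```

play_rows(
  steps=[
    [0,0,0,0,0,0],
    [0,0,0,0,0,0],
    [0,0,0,0,0,0],
    [0,0,0,0,0,0],
    [0,0,-0.005,0,0,0],
  ],
  jaw=0.0854,
)

```text
clock: 16.48
eef_pos: [0.4591, -0.1844, 0.044]
ee_rot: [[-1.0, -0.001, -0.0], [-0.001, 1.0, 0.0], [0.0, 0.0, -1.0]]
force: [0.8, -0.0, -0.2]
opening: 0.0856
grasp_force: 0.0
```

play_rows(
  steps=[
    [0,0,-0.04,0,0,0],
    [0,0,-0.1,0,0,0],
    [0,0,-0.1,0,0,0],
  ],
)

```text
clock: 16.85
eef_pos: [0.463, -0.1865, 0.1492]
ee_rot: [[-1.0, -0.001, 0.009], [-0.001, 1.0, -0.005], [-0.009, -0.005, -1.0]]
force: [1.2, -0.0, 0.0]
opening: 0.0855
grasp_force: 0.0
```

Run:
```python
from h import *
f=snap('top','top2.png',(170,110,320,220),2.5)
for l,c,z in [('union_1','top',0),('coupling','top',0),('union_1','scene',0),('coupling','scene',0)]:
    ff=f if c=='top' else snap('scene'); print(l,c,places(l,c,ff,z))
for d in manip.regions_of('union_1','top')+manip.regions_of('coupling','top'):
    ys,xs=np.where(d['mask']);print(round(d['confidence'],2),xs.mean(),ys.mean(),ray(f,(xs.mean(),ys.mean()),.03)[:2])
st()
```

```text
union_1 top [(0.84, [209.4, 265.4], [0.4032, 0.346]), (0.77, [346.4, 209.0], [0.5404, 0.0054]), (0.63, [206.8, 173.5], [0.6363, 0.3572]), (0.62, [250.3, 269.5], [0.3919, 0.2447]), (0.61, [351.7, 252.8], [0.4303, -0.0057])]
coupling top [(0.73, [319.8, 251.8], [0.4337, 0.073])]
union_1 scene [(0.84, [225.6, 247.1], [0.3992, 0.3521]), (0.68, [365.6, 374.1], [0.2495, -0.2179]), (0.65, [349.9, 264.7], [0.5377, 0.0106]), (0.61, [338.3, 288.4], [0.4423, -0.0144]), (0.55, [252.6, 259.1], [0.4034, 0.2521])]
coupling scene [(0.86, [308.8, 273.6], [0.4445, 0.0844]), (0.51, [397.3, 305.4], [0.476, -0.1737]), (0.49, [334.7, 291.8], [0.4265, -0.0135])]
0.81 249.41333333333333 267.1066666666667 [0.39556752 0.24241591]
0.73 209.55851063829786 262.3510638297872 [0.40813822 0.33879284]
0.62 352.8487654320988 251.74382716049382 [ 0.42977474 -0.00695187]
0.62 345.5927977839335 208.98060941828254 [0.53476024 0.00868396]
0.58 414.5670436187399 242.21849757673667 [ 0.45111005 -0.15616662]
0.79 317.4074074074074 250.46153846153845 [0.43388758 0.07842841]
t 17.3 p [ 0.4585 -0.1841  0.143 ] phi 90.07 zz [-0.002  0.001 -1.   ] F [ 0.1 -0.6 -0.4] open 0.0855 g 0.0 q [-0.51  0.26 -0.31  1.    0.   -0.51]
```

View pics/top2.png

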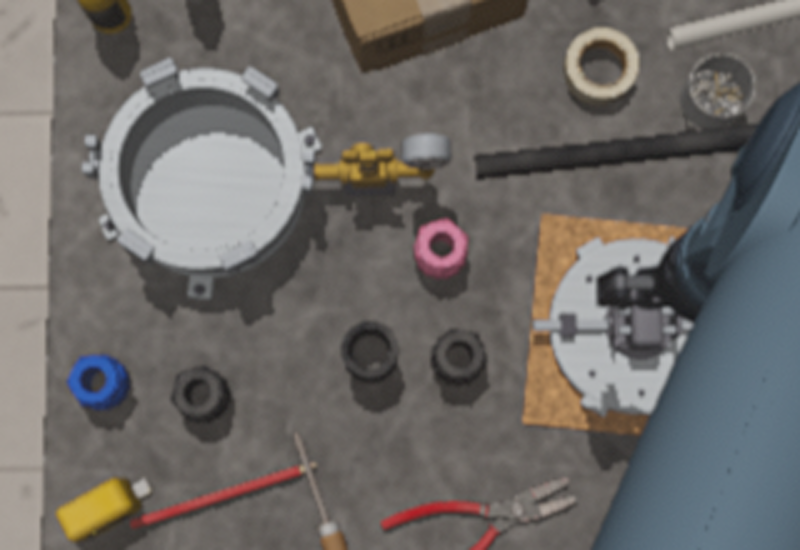

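The lid lies flat on the cork, centred near (640,325) in the crop. The pot is open and empty, and the black unions are still at (200,393) and (459,357). Next I'll take the right-hand union, closing along x so no finger goes near the coupling.

```bash
python3 -c "
from h import *
go(.431,-.007,.12,180)"
```

```text
move [0.0273, 0.1771, 0.0232] [0.0024, -0.0006, -1.5696]
```

play_rows(
  steps=[
    [0.005,0.04,0,0,0,-0.17],
    [0.01,0.08,0,0,0,-0.34],
    [0.015,0.12,0,0,0,-0.51],
    [0.02,0.16,0,0,0,-0.68],
    [0.027,0.177,0.005,0,0,-0.85],
  ],
)

```text
clock: 17.92
eef_pos: [0.4317, -0.0058, 0.1388]
ee_rot: [[-0.653, -0.757, -0.0], [-0.757, 0.653, 0.0], [-0.0, 0.0, -1.0]]
force: [-0.1, -0.6, -0.5]
opening: 0.0857
grasp_force: 0.0
```

play_rows(
  steps=[
    [0,0,0,0,0,-0.17],
    [0,0,0,0,0,-0.34],
    [0,0,0,0,0,-0.51],
    [0,0,0,0,0,-0.68],
    [0,0,0,0,0,-0.72],
  ],
)

```text
clock: 18.55
eef_pos: [0.4317, -0.0074, 0.1386]
ee_rot: [[0.003, -1.0, -0.001], [-1.0, -0.003, 0.0], [-0.0, 0.001, -1.0]]
force: [0.3, -0.3, -0.4]
opening: 0.0855
grasp_force: 0.0
```

```bash
python3 -c "
from h import *
f=snap('scene','un1.png',(270,200,130,110),4)
print(places('union_1','scene',f,0)[:5])
st();go(.431,-.007,.018,180)"
```

```text
[(0.79, [331.6, 288.5], [0.432, 0.0002]), (0.79, [227.8, 245.9], [0.4068, 0.3504]), (0.73, [253.7, 260.7], [0.4, 0.245]), (0.69, [369.4, 370.4], [0.263, -0.2197]), (0.65, [351.6, 266.5], [0.5341, 0.0027])]
t 18.65 p [ 0.4317 -0.0075  0.1386] phi -179.98 zz [-0.001  0.    -1.   ] F [ 0.1 -0.3  0.4] open 0.0852 g 0.0 q [-0.16  0.15 -0.47  0.95  0.   -1.74]
move [-0.0005, 0.0006, 0.1206] [0.0008, 0.0002, 0.0003]
```

View pics/un1.png

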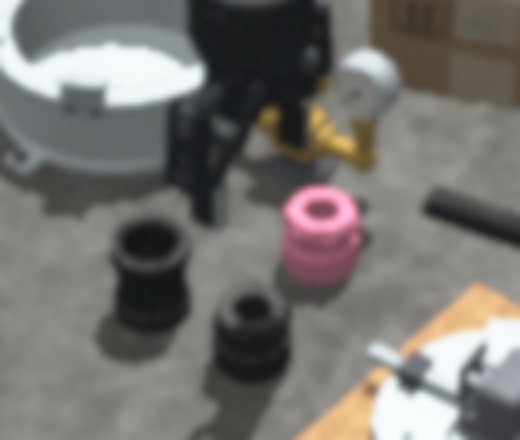

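The coupling is at (150,275), tall and plain. The ribbed union at (252,335) is below the gripper, so I'm going down.

play_rows(
  steps=[
    [0,0.0005,0.045,0,0,0],
    [0,0.0005,0.085,0,0,0],
    [0,0.0005,0.11,0,0,0],
    [0,0.0005,0.118,0,0,0],
    [0,0.0005,0.118,0,0,0],
  ],
)

```text
clock: 19.27
eef_pos: [0.4314, -0.0075, 0.021]
ee_rot: [[0.0, -1.0, -0.001], [-1.0, -0.0, 0.0], [-0.0, 0.001, -1.0]]
force: [-0.5, -0.6, -1.1]
opening: 0.085
grasp_force: 0.0
```

play_rows(
  steps=[
    [0,0,0,0,0,0],
    [0,0,0,0,0,0],
    [0,0,0,0,0,0],
    [0,0,0,0,0,0],
  ],
  jaw=0.045,
  force=40,
)

```text
clock: 19.77
eef_pos: [0.4324, -0.0077, 0.0222]
ee_rot: [[0.0, -1.0, 0.002], [-1.0, -0.0, -0.0], [0.0, -0.002, -1.0]]
force: [-1.3, 0.4, 5.1]
opening: 0.0526
grasp_force: 41.2
```

play_rows(
  steps=[
    [0,0,-0.02,0,0,0],
    [0,0,-0.07,0,0,0],
    [0,0,-0.125,0,0,0],
    [0,0,-0.15,0,0,0],
  ],
)

```text
clock: 20.27
eef_pos: [0.4334, -0.0078, 0.1748]
ee_rot: [[0.0, -1.0, 0.006], [-1.0, -0.0, -0.001], [0.001, -0.006, -1.0]]
force: [-0.1, -0.7, -1.9]
opening: 0.0521
grasp_force: 42.5
```

Run:
```python
from h import *
st()
th=np.radians(-6);C=np.array([.6105,.2365]);yv=np.array([-np.sin(th),np.cos(th)])
for s in(-.036,.036): print(C+s*yv)
go(*(C-.036*yv),.17,174)
```

```text
t 20.27 p [ 0.4334 -0.0078  0.1748] phi -179.98 zz [ 0.006 -0.001 -1.   ] F [-0.1 -0.7 -1.9] open 0.0521 g 42.5 q [-0.16  0.12 -0.41  1.04  0.   -1.74]
[0.60673698 0.20069721]
[0.61426302 0.27230279]
move [-0.2084, -0.1734, 0.0056] [-0.0058, -0.0006, 0.1051]
```

play_rows(
  steps=[
    [-0.035,-0.029,0,0,0,0.02],
    [-0.075,-0.062,0,0,0,0.05],
    [-0.12,-0.1,0,0,0,0.08],
    [-0.165,-0.137,0,0,0,0.105],
    [-0.208,-0.173,0,0,0,0.105],
  ],
)

```text
clock: 20.9
eef_pos: [0.6056, 0.2022, 0.1716]
ee_rot: [[-0.104, -0.995, 0.001], [-0.995, 0.104, 0.0], [-0.0, -0.001, -1.0]]
force: [0.8, -0.7, -0.5]
opening: 0.0525
grasp_force: 42.6
```

play_rows(
  steps=[
    [0,0,0,0,0,0],
    [0,0,0,0,0,0],
  ],
)

```text
clock: 21.15
eef_pos: [0.6039, 0.2003, 0.1709]
ee_rot: [[-0.104, -0.995, -0.001], [-0.995, 0.104, -0.001], [0.001, 0.001, -1.0]]
force: [0.4, -1.1, -1.4]
opening: 0.0522
grasp_force: 42.6
```

Run:
```python
from h import *
st();go(.6067,.2007,.03,174)
```

```text
t 21.15 p [0.6039 0.2003 0.1709] phi 174.02 zz [-0.001 -0.001 -1.   ] F [ 0.4 -1.1 -1.4] open 0.0522 g 42.6 q [ 0.22  0.53  0.16  1.2  -0.   -1.25]
move [-0.0008, -0.0029, 0.1409] [0.0008, -0.0007, 0.0004]
```

play_rows(
  steps=[
    [-0.001,-0.003,0.04,0,0,0],
    [-0.001,-0.003,0.09,0,0,0],
    [-0.001,-0.003,0.12,0,0,0],
    [-0.001,-0.003,0.135,0,0,0],
    [-0.001,-0.003,0.14,0,0,0],
  ],
)

```text
clock: 21.78
eef_pos: [0.6071, 0.2004, 0.0312]
ee_rot: [[-0.105, -0.994, -0.0], [-0.994, 0.105, -0.0], [0.0, 0.0, -1.0]]
force: [-0.6, -0.9, -1.6]
opening: 0.0524
grasp_force: 42.6
```

play_rows(
  steps=[
    [0,0,0.001,0,0,0],
    [0,0,0.001,0,0,0],
  ],
)

```text
clock: 22.02
eef_pos: [0.6087, 0.2014, 0.0316]
ee_rot: [[-0.105, -0.995, 0.003], [-0.995, 0.105, 0.001], [-0.001, -0.003, -1.0]]
force: [-0.6, -0.3, -0.8]
opening: 0.0523
grasp_force: 42.6
```

Run:
```python
from h import *
st()
```

```text
t 22.02 p [0.6087 0.2014 0.0316] phi 174.0 zz [ 0.003  0.001 -1.   ] F [-0.6 -0.3 -0.8] open 0.0523 g 42.6 q [ 0.22  0.63 -0.05  0.89  0.   -1.25]
```

Lower 2.5 mm more, release with a small opening and go up.

play_rows(
  steps=[
    [0,0,0.0025,0,0,0],
    [0,0,0.0025,0,0,0],
  ],
)

```text
clock: 22.28
eef_pos: [0.6085, 0.2015, 0.0283]
ee_rot: [[-0.104, -0.995, 0.002], [-0.995, 0.104, 0.001], [-0.001, -0.002, -1.0]]
force: [1.2, 0.4, 1.4]
opening: 0.0528
grasp_force: 42.8
```

play_rows(
  steps=[
    [0,0,0,0,0,0],
    [0,0,0,0,0,0],
    [0,0,0,0,0,0],
  ],
  jaw=0.068,
)

```text
clock: 22.65
eef_pos: [0.6074, 0.2012, 0.0274]
ee_rot: [[-0.104, -0.995, -0.0], [-0.995, 0.104, 0.0], [0.0, 0.0, -1.0]]
force: [0.4, -1.0, -0.3]
opening: 0.0681
grasp_force: 0.0
```

play_rows(
  steps=[
    [0,0,-0.03,0,0,0],
    [0,0,-0.08,0,0,0],
    [0,0,-0.13,0,0,0],
    [0,0,-0.13,0,0,0],
  ],
)

```text
clock: 23.15
eef_pos: [0.611, 0.202, 0.1629]
ee_rot: [[-0.104, -0.994, 0.01], [-0.995, 0.104, 0.002], [-0.003, -0.009, -1.0]]
force: [0.4, -0.2, -1.4]
opening: 0.0676
grasp_force: 0.0
```

Run:
```python
from h import *
f=snap('top');g=snap('scene')
for l,c,ff in[('union_1','top',f),('union_1','scene',g),('coupling','top',f)]:print(l,places(l,c,ff,0))
for d in manip.regions_of('union_1','top'):
    ys,xs=np.where(d['mask']);print(round(d['confidence'],2),xs.mean(),ys.mean(),ray(f,(xs.mean(),ys.mean()),.03)[:2])
st();go(.396,.243,.14,174)
```

```text
union_1 [(0.93, [444.5, 323.6], [0.2559, -0.2264]), (0.86, [345.5, 210.8], [0.5358, 0.0078]), (0.56, [211.3, 262.4], [0.4105, 0.3414]), (0.46, [266.5, 179.3], [0.6192, 0.2057])]
union_1 [(0.94, [228.7, 247.1], [0.4042, 0.3445]), (0.89, [368.0, 372.0], [0.2574, -0.2194]), (0.81, [253.0, 260.9], [0.3982, 0.2461]), (0.66, [309.5, 225.2], [0.6183, 0.209]), (0.63, [349.5, 267.8], [0.5264, 0.0046])]
coupling [(0.66, [317.8, 251.0], [0.4357, 0.078])]
0.79 345.8203592814371 209.2994011976048 [0.53396277 0.00814324]
0.67 444.23198198198196 321.8018018018018 [ 0.26122123 -0.21909307]
0.55 203.0612244897959 262.9591836734694 [0.40684922 0.35447449]
t 23.45 p [0.6063 0.2009 0.1556] phi 174.01 zz [-0.003 -0.001 -1.   ] F [-0.  -0.2 -0.6] open 0.0681 g 0.0 q [ 0.22  0.54  0.14  1.17  0.   -1.25]
move [-0.0199, 0.2135, 0.0163] [0.0034, -0.0011, 0.0002]
```

play_rows(
  steps=[
    [-0.004,0.045,0,0,0,0],
    [-0.009,0.095,0,0,0,0],
    [-0.014,0.15,0,0,0,0],
    [-0.02,0.2135,0.008,0,0,0],
    [-0.02,0.2135,0.016,0,0,0],
  ],
  jaw=0.0854,
)

```text
clock: 24.08
eef_pos: [0.3906, 0.2424, 0.1393]
ee_rot: [[-0.101, -0.995, -0.007], [-0.995, 0.101, -0.003], [0.003, 0.007, -1.0]]
force: [0.5, -0.3, -0.5]
opening: 0.0854
grasp_force: 0.0
```

Run:
```python
from h import *
g=snap('scene','un2.png',(190,180,180,120),4)
print(places('union_1','scene',g,0))
st();go(.397,.2435,.02,174)
```

```text
[(0.91, [367.3, 370.4], [0.2603, -0.2158]), (0.86, [348.3, 268.4], [0.5225, 0.0061]), (0.71, [254.3, 262.2], [0.3961, 0.2395]), (0.65, [309.8, 225.7], [0.6169, 0.2068]), (0.65, [228.6, 244.0], [0.4145, 0.3544])]
t 24.18 p [0.3955 0.243  0.1401] phi 174.07 zz [-0.003 -0.001 -1.   ] F [1.2 0.2 0.3] open 0.0856 g 0.0 q [ 0.41  0.21 -0.39  0.97 -0.   -1.05]
move [-0.0008, -0.0017, 0.1201] [0.0024, -0.0016, 0.0013]
```

View pics/un2.png

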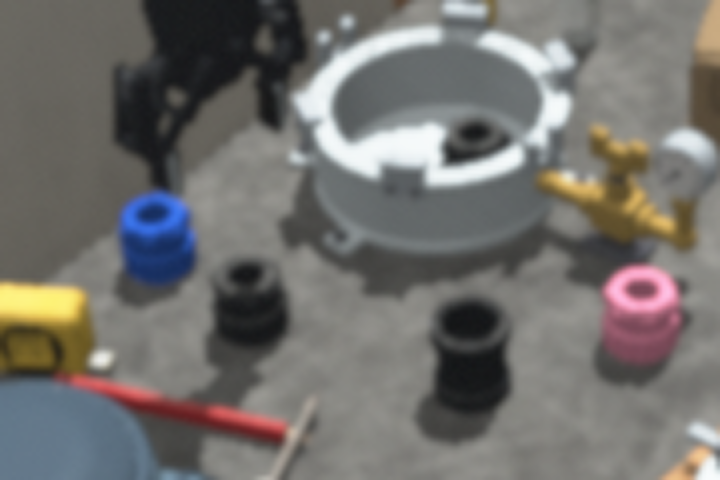

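The first union stands in the pot at (475,140). The second is at (250,300), and the coupling at (470,350) hasn't moved. Picking the second.

play_rows(
  steps=[
    [0,-0.001,0.045,0,0,0],
    [0,-0.001,0.085,0,0,0],
    [0,-0.001,0.11,0,0,0],
    [0,-0.001,0.119,0,0,0],
    [0,-0.001,0.119,0,0,0],
  ],
)

```text
clock: 24.8
eef_pos: [0.3992, 0.2432, 0.0224]
ee_rot: [[-0.105, -0.994, -0.0], [-0.994, 0.105, -0.0], [0.0, 0.0, -1.0]]
force: [0.2, -0.1, -0.2]
opening: 0.0853
grasp_force: 0.0
```

play_rows(
  steps=[
    [0,0,0,0,0,0],
    [0,0,0,0,0,0],
    [0,0,0,0,0,0],
    [0,0,0,0,0,0],
  ],
  jaw=0.045,
)

```text
clock: 25.3
eef_pos: [0.3993, 0.2439, 0.0238]
ee_rot: [[-0.104, -0.995, 0.002], [-0.995, 0.104, 0.001], [-0.001, -0.002, -1.0]]
force: [-0.7, -0.3, 5.5]
opening: 0.0522
grasp_force: 41.6
```

play_rows(
  steps=[
    [0,0,-0.02,0,0,0],
    [0,0,-0.07,0,0,0],
    [0,0,-0.125,0,0,0],
    [0,0,-0.15,0,0,0],
  ],
)

```text
clock: 25.8
eef_pos: [0.3999, 0.244, 0.1762]
ee_rot: [[-0.104, -0.995, 0.005], [-0.995, 0.104, 0.002], [-0.003, -0.005, -1.0]]
force: [-0.3, 0.6, -1.3]
opening: 0.0521
grasp_force: 42.4
```

Run:
```python
from h import *
st();go(.6143,.2723,.17,174)
```

```text
t 25.8 p [0.3999 0.244  0.1762] phi 174.02 zz [ 0.005  0.002 -1.   ] F [-0.3  0.6 -1.3] open 0.0521 g 42.4 q [ 0.41  0.18 -0.33  1.05 -0.   -1.05]
move [-0.0504, -0.2102, 0.0074] [-0.005, 0.0028, 0.0003]
```

play_rows(
  steps=[
    [-0.009,-0.037,0,0,0,0],
    [-0.019,-0.08,0,0,0,0],
    [-0.03,-0.125,0,0,0,0],
    [-0.041,-0.17,0,0,0,0],
    [-0.05,-0.208,0,0,0,0],
  ],
)

```text
clock: 26.42
eef_pos: [0.612, 0.2714, 0.1726]
ee_rot: [[-0.105, -0.995, 0.001], [-0.995, 0.105, 0.0], [-0.0, -0.001, -1.0]]
force: [0.7, -0.6, -2.4]
opening: 0.0527
grasp_force: 42.5
```

play_rows(
  steps=[
    [0,0,0,0,0,0],
    [0,0,0,0,0,0],
  ],
)

```text
clock: 26.68
eef_pos: [0.6097, 0.2712, 0.1723]
ee_rot: [[-0.104, -0.995, -0.001], [-0.995, 0.104, -0.0], [0.0, 0.001, -1.0]]
force: [-0.4, 0.6, -1.4]
opening: 0.0525
grasp_force: 42.6
```

Run:
```python
from h import *
st();go(.6143,.2723,.03,174)
```

```text
t 26.68 p [0.6097 0.2712 0.1723] phi 174.01 zz [-0.001 -0.    -1.   ] F [-0.4  0.6 -1.4] open 0.0525 g 42.6 q [ 0.32  0.59  0.27  1.25  0.   -1.14]
move [-0.0016, -0.0046, 0.1423] [0.0011, -0.0003, 0.0002]
```

play_rows(
  steps=[
    [-0.001,-0.004,0.04,0,0,0],
    [-0.001,-0.004,0.09,0,0,0],
    [-0.001,-0.004,0.12,0,0,0],
    [-0.001,-0.004,0.135,0,0,0],
    [-0.001,-0.004,0.14,0,0,0],
  ],
)

```text
clock: 27.3
eef_pos: [0.6137, 0.2719, 0.0326]
ee_rot: [[-0.104, -0.995, -0.001], [-0.995, 0.104, -0.0], [0.0, 0.001, -1.0]]
force: [0.4, -0.1, -1.0]
opening: 0.0527
grasp_force: 42.6
```

play_rows(
  steps=[
    [0,0,0.001,0,0,0],
    [0,0,0.0025,0,0,0],
    [0,0,0.0025,0,0,0],
  ],
)

```text
clock: 27.68
eef_pos: [0.6151, 0.2721, 0.0309]
ee_rot: [[-0.104, -0.995, 0.002], [-0.995, 0.104, 0.001], [-0.001, -0.001, -1.0]]
force: [-0.0, 0.2, -1.4]
opening: 0.0525
grasp_force: 42.6
```

Run:
```python
from h import *
st()
```

```text
t 27.68 p [0.6151 0.2721 0.0309] phi 174.01 zz [ 0.002  0.001 -1.   ] F [-0.   0.2 -1.4] open 0.0525 g 42.6 q [ 0.32  0.69  0.06  0.94  0.   -1.14]
```

play_rows(
  steps=[
    [0,0,0.0015,0,0,0],
    [0,0,0.0015,0,0,0],
  ],
)

```text
clock: 27.92
eef_pos: [0.6151, 0.2721, 0.0299]
ee_rot: [[-0.104, -0.995, 0.002], [-0.995, 0.104, 0.001], [-0.001, -0.002, -1.0]]
force: [-1.7, -1.0, 4.5]
opening: 0.0523
grasp_force: 43.2
```

play_rows(
  steps=[
    [0,0,0,0,0,0],
    [0,0,0,0,0,0],
    [0,0,0,0,0,0],
  ],
  jaw=0.066,
)

```text
clock: 28.3
eef_pos: [0.6144, 0.2719, 0.0283]
ee_rot: [[-0.104, -0.995, -0.0], [-0.995, 0.104, 0.0], [-0.0, 0.0, -1.0]]
force: [0.7, 0.2, -0.7]
opening: 0.066
grasp_force: 0.0
```

play_rows(
  steps=[
    [0,0,-0.03,0,0,0],
    [0,0,-0.08,0,0,0],
    [0,0,-0.14,0,0,0],
    [0,0,-0.15,0,0,0],
  ],
)

```text
clock: 28.8
eef_pos: [0.6174, 0.2729, 0.1843]
ee_rot: [[-0.104, -0.994, 0.009], [-0.995, 0.104, 0.003], [-0.004, -0.009, -1.0]]
force: [1.4, 0.2, -0.3]
opening: 0.0659
grasp_force: 0.0
```

Run:
```python
from h import *
st();go(.4595,-.1845,.14,90)
```

```text
t 28.8 p [0.6174 0.2729 0.1843] phi 174.01 zz [ 0.009  0.003 -1.   ] F [ 1.4  0.2 -0.3] open 0.0659 g 0.0 q [ 0.32  0.6   0.31  1.27  0.   -1.14]
move [0.4715, 0.1097, 0.0414] [-0.0041, 0.0098, 1.4662]
```

play_rows(
  steps=[
    [0.05,0.012,0,0,0,0.15],
    [0.11,0.026,0,0,0,0.31],
    [0.17,0.04,0,0,0,0.47],
    [0.23,0.053,0,0,0,0.63],
    [0.28,0.065,0,0,0,0.8],
  ],
  jaw=0.0854,
)

```text
clock: 29.42
eef_pos: [0.519, -0.0017, 0.1775]
ee_rot: [[-0.79, -0.613, -0.001], [-0.613, 0.79, -0.0], [0.001, 0.001, -1.0]]
force: [1.2, -1.1, 0.5]
opening: 0.0855
grasp_force: 0.0
```

Run:
```python
from h import *
st();go(.4595,-.1845,.14,90)
```

```text
t 29.43 p [ 0.519  -0.0017  0.1775] phi 127.82 zz [-0.001 -0.    -1.   ] F [ 1.2 -1.1  0.5] open 0.0855 g 0.0 q [-0.13  0.29 -0.19  1.1  -0.   -0.79]
move [0.1591, -0.108, 0.0376] [0.0004, -0.0014, 0.66]
```

play_rows(
  steps=[
    [0.045,-0.03,0.01,0,0,0.16],
    [0.09,-0.06,0.02,0,0,0.32],
    [0.13,-0.09,0.03,0,0,0.48],
    [0.159,-0.108,0.037,0,0,0.66],
    [0.159,-0.108,0.037,0,0,0.66],
  ],
)

```text
clock: 30.05
eef_pos: [0.4607, -0.1844, 0.14]
ee_rot: [[-1.0, -0.002, -0.002], [-0.002, 1.0, 0.001], [0.002, 0.001, -1.0]]
force: [-0.6, -0.7, 0.2]
opening: 0.0856
grasp_force: 0.0
```

Run:
```python
from h import *
f=snap('top')
for l,z in[('union_1',.006),('lid_grip',.054)]: print(l,places(l,'top',f,z))
for c in('top','scene'): snap(c)
st();go(.4595,-.1845,.041,90)
```

```text
union_1 [(0.84, [344.7, 210.1], [0.5365, 0.01]), (0.68, [268.0, 183.3], [0.6074, 0.2012]), (0.67, [242.2, 183.6], [0.6075, 0.2661]), (0.56, [210.5, 264.2], [0.4056, 0.3419])]
lid_grip [(0.73, [268.2, 181.4], [0.6003, 0.1952]), (0.63, [424.9, 238.0], [0.458, -0.1767]), (0.56, [231.3, 136.3], [0.7146, 0.286])]
t 30.3 p [ 0.4627 -0.182   0.1415] phi 90.48 zz [ 0.  0. -1.] F [0.4 0.9 0.4] open 0.0855 g 0.0 q [-0.5   0.27 -0.31  0.99  0.   -0.51]
move [0.0032, -0.0025, 0.1005] [0.0004, 0.0001, 0.0084]
```

Both unions read inside the pot. Picking up the lid.

play_rows(
  steps=[
    [0.003,-0.0025,0.035,0,0,0.008],
    [0.003,-0.0025,0.065,0,0,0.008],
    [0.003,-0.0025,0.085,0,0,0.008],
    [0.003,-0.0025,0.098,0,0,0.008],
    [0.003,-0.0025,0.098,0,0,0.008],
  ],
)

```text
clock: 30.92
eef_pos: [0.459, -0.1847, 0.043]
ee_rot: [[-1.0, 0.001, -0.001], [0.001, 1.0, 0.001], [0.001, 0.001, -1.0]]
force: [1.4, 0.3, 0.2]
opening: 0.0855
grasp_force: 0.0
```

play_rows(
  steps=[
    [0,0,0,0,0,0],
    [0,0,0,0,0,0],
    [0,0,0,0,0,0],
    [0,0,0,0,0,0],
    [0,0,0,0,0,0],
  ],
  jaw=0.04,
  force=70,
)

```text
clock: 31.55
eef_pos: [0.4608, -0.1851, 0.0461]
ee_rot: [[-1.0, 0.001, 0.004], [0.001, 1.0, 0.001], [-0.004, 0.001, -1.0]]
force: [-3.3, 4.5, 16.0]
opening: 0.044
grasp_force: 70.3
```

Run:
```python
from h import *
st()
```

```text
t 31.55 p [ 0.4608 -0.1851  0.0461] phi 89.93 zz [ 0.004  0.001 -1.   ] F [-3.3  4.5 16. ] open 0.044 g 70.3 q [-0.51  0.36 -0.46  0.75  0.   -0.51]
```

play_rows(
  steps=[
    [0,0,-0.01,0,0,0],
    [0,0,-0.04,0,0,0],
    [0,0,-0.09,0,0,0],
    [0,0,-0.14,0,0,0],
    [0,0,-0.17,0,0,0],
  ],
)

```text
clock: 32.17
eef_pos: [0.4595, -0.1858, 0.2158]
ee_rot: [[-1.0, 0.002, 0.001], [0.002, 1.0, -0.001], [-0.001, -0.001, -1.0]]
force: [-0.4, 0.1, -6.9]
opening: 0.0437
grasp_force: 74.6
```

Run:
```python
from h import *
st();go(.6105,.2365,.215,114)
```

```text
t 32.17 p [ 0.4595 -0.1858  0.2158] phi 89.89 zz [ 0.001 -0.001 -1.   ] F [-0.4  0.1 -6.9] open 0.0437 g 74.6 q [-0.51  0.22 -0.18  1.17 -0.   -0.51]
move [-0.1502, 0.4226, 0.0005] [-0.0014, 0.0011, -0.4209]
```

play_rows(
  steps=[
    [-0.013,0.035,0,0,0,-0.03],
    [-0.029,0.08,0,0,0,-0.08],
    [-0.045,0.126,0,0,0,-0.13],
    [-0.061,0.172,0,0,0,-0.18],
    [-0.077,0.218,0,0,0,-0.23],
  ],
)

```text
clock: 32.8
eef_pos: [0.5361, 0.0336, 0.2128]
ee_rot: [[-0.974, -0.228, -0.002], [-0.228, 0.974, -0.0], [0.002, 0.0, -1.0]]
force: [1.1, -0.0, -5.7]
opening: 0.0438
grasp_force: 74.6
```

Run:
```python
from h import *
st();go(.6105,.2365,.215,114)
```

```text
t 32.8 p [0.5361 0.0336 0.2128] phi 103.15 zz [-0.002 -0.    -1.   ] F [ 1.1 -0.  -5.7] open 0.0438 g 74.6 q [-0.06  0.31 -0.07  1.2  -0.   -0.28]
move [-0.1186, 0.1806, -0.0025] [0.0003, -0.0022, -0.1893]
```

play_rows(
  steps=[
    [-0.03,0.045,0,0,0,-0.05],
    [-0.06,0.09,0,0,0,-0.1],
    [-0.09,0.135,0,0,0,-0.15],
    [-0.115,0.175,0,0,0,-0.189],
    [-0.1186,0.1806,-0.0025,0,0,-0.189],
  ],
)

```text
clock: 33.42
eef_pos: [0.6109, 0.2379, 0.214]
ee_rot: [[-0.913, -0.409, -0.003], [-0.409, 0.913, -0.0], [0.003, 0.001, -1.0]]
force: [-0.9, -1.5, -6.7]
opening: 0.0441
grasp_force: 74.7
```

play_rows(
  steps=[
    [0,0,0,0,0,0],
    [0,0,0,0,0,0],
    [0,0,0,0,0,0],
  ],
)

```text
clock: 33.8
eef_pos: [0.6111, 0.2338, 0.2161]
ee_rot: [[-0.915, -0.404, -0.0], [-0.404, 0.915, -0.0], [0.001, -0.0, -1.0]]
force: [-0.0, 0.6, -6.8]
opening: 0.0437
grasp_force: 74.7
```

Run:
```python
from h import *
f=snap('scene','lid3.png',(220,110,150,120),4)
st();go(.6105,.2365,.13,114)
```

```text
t 33.85 p [0.6112 0.2339 0.2162] phi 113.82 zz [-0. -0. -1.] F [ 0.5 -0.8 -6. ] open 0.0437 g 74.7 q [ 0.27  0.55  0.32  1.34 -0.   -0.15]
move [-0.0004, 0.0026, 0.0862] [-0.0001, -0.0003, -0.0032]
```

View pics/lid3.png

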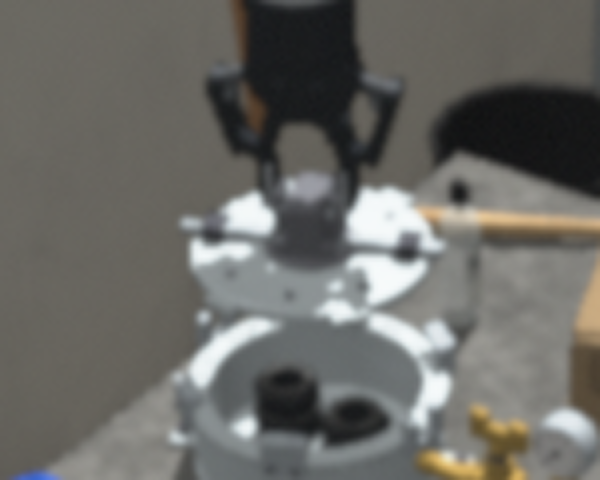

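Both unions stand upright in the pot and the lid is level above it. Lowering.

play_rows(
  steps=[
    [0,0.0026,0.03,0,0,0],
    [0,0.0026,0.06,0,0,0],
    [0,0.0026,0.08,0,0,0],
    [0,0.0026,0.09,0,0,0],
    [0,0.0026,0.09,0,0,0],
  ],
)

```text
clock: 34.48
eef_pos: [0.6099, 0.237, 0.1257]
ee_rot: [[-0.914, -0.405, -0.001], [-0.405, 0.914, -0.0], [0.001, 0.0, -1.0]]
force: [-0.0, -0.6, -6.4]
opening: 0.0438
grasp_force: 74.7
```

play_rows(
  steps=[
    [0,0,0,0,0,0],
    [0,0,0,0,0,0],
  ],
)

```text
clock: 34.72
eef_pos: [0.6113, 0.2377, 0.1274]
ee_rot: [[-0.914, -0.405, 0.002], [-0.405, 0.914, 0.001], [-0.002, -0.0, -1.0]]
force: [0.6, -0.4, -6.1]
opening: 0.0439
grasp_force: 74.7
```

Run:
```python
from h import *
st();go(.6103,.2365,.103,114)
```

```text
t 34.73 p [0.6113 0.2377 0.1274] phi 113.9 zz [ 0.002  0.001 -1.   ] F [ 0.6 -0.4 -6.1] open 0.0439 g 74.7 q [ 0.27  0.58  0.14  1.12  0.   -0.14]
move [0.0014, -0.0007, 0.0243] [-0.0003, 0.0024, -0.0017]
```

play_rows(
  steps=[
    [0.0006,-0.0005,0.005,0,0,0],
    [0.0006,-0.0005,0.01,0,0,0],
    [0.0006,-0.0005,0.015,0,0,0],
    [0.0006,-0.0005,0.02,0,0,0],
    [0.0006,-0.0005,0.022,0,0,0],
  ],
)

```text
clock: 35.35
eef_pos: [0.6096, 0.2366, 0.1038]
ee_rot: [[-0.914, -0.405, -0.001], [-0.405, 0.914, -0.0], [0.001, 0.0, -1.0]]
force: [-2.5, -0.8, 1.6]
opening: 0.0437
grasp_force: 76.0
```

play_rows(
  steps=[
    [0,0,0.002,0,0,0],
    [0,0,0.004,0,0,0],
    [0,0,0.004,0,0,0],
  ],
)

```text
clock: 35.72
eef_pos: [0.6096, 0.2367, 0.1037]
ee_rot: [[-0.914, -0.405, 0.002], [-0.405, 0.914, 0.0], [-0.001, -0.0, -1.0]]
force: [-9.6, -2.6, 13.4]
opening: 0.0437
grasp_force: 78.0
```

Run:
```python
from h import *
st();print(manip.observe()['ft_torque'])
```

```text
t 35.73 p [0.6096 0.2367 0.1037] phi 113.91 zz [ 0.002  0.    -1.   ] F [-9.6 -2.6 13.4] open 0.0437 g 78.0 q [ 0.27  0.59  0.09  1.07 -0.   -0.14]
[-0.49802728  1.87352949 -0.02184505]
```

The lid is seated (13 N, height as expected). Easing the push and turning clockwise about 30°.

play_rows(
  steps=[
    [0,0,-0.003,0,0,0.1],
    [0,0,-0.003,0,0,0.2],
    [0,0,-0.003,0,0,0.3],
    [0,0,-0.003,0,0,0.41],
    [0,0,-0.003,0,0,0.52],
  ],
)

```text
clock: 36.35
eef_pos: [0.611, 0.2368, 0.1039]
ee_rot: [[-0.994, 0.105, 0.002], [0.105, 0.994, -0.0], [-0.002, 0.0, -1.0]]
force: [1.7, -4.3, -3.4]
opening: 0.0435
grasp_force: 75.4
```

Run:
```python
from h import *
st();print(manip.observe()['ft_torque'])
```

```text
t 36.35 p [0.611  0.2368 0.1039] phi 83.95 zz [ 0.002 -0.    -1.   ] F [ 1.7 -4.3 -3.4] open 0.0435 g 75.4 q [ 0.27  0.6   0.1   1.07 -0.    0.38]
[-1.15096717 -0.38116677  0.99619134]
```

play_rows(
  steps=[
    [0,0,0,0,0,-0.012],
    [0,0,0,0,0,-0.012],
  ],
)

```text
clock: 36.6
eef_pos: [0.6111, 0.2367, 0.1038]
ee_rot: [[-0.996, 0.09, 0.002], [0.09, 0.996, 0.0], [-0.002, 0.0, -1.0]]
force: [1.5, -2.0, -2.1]
opening: 0.0438
grasp_force: 75.5
```

Run:
```python
from h import *
st();print(manip.observe()['ft_torque'])
```

```text
t 36.6 p [0.6111 0.2367 0.1038] phi 84.85 zz [ 0.002  0.    -1.   ] F [ 1.5 -2.  -2.1] open 0.0438 g 75.5 q [ 0.27  0.6   0.1   1.07 -0.    0.36]
[-0.37431629 -0.28676991  0.0286991 ]
```

play_rows(
  steps=[
    [0,0,0,0,0,0],
    [0,0,0,0,0,0],
    [0,0,0,0,0,0],
    [0,0,0,0,0,0],
  ],
  jaw=0.059,
  force=20,
)

```text
clock: 37.1
eef_pos: [0.6095, 0.2369, 0.1027]
ee_rot: [[-0.996, 0.09, -0.001], [0.09, 0.996, 0.0], [0.001, 0.0, -1.0]]
force: [-0.7, 0.2, -6.2]
opening: 0.059
grasp_force: 3.9
```

Run:
```python
from h import *
st();print(manip.observe()['ft_torque'])
```

```text
t 37.1 p [0.6095 0.2369 0.1027] phi 84.81 zz [-0.001  0.    -1.   ] F [-0.7  0.2 -6.2] open 0.059 g 3.9 q [0.27 0.6  0.1  1.07 0.   0.36]
[-0.05935012  0.07003862  0.08562993]
```

The tabs followed the fingers out at 3.9 N, so the bolts have entered their notches. Opening fully and retreating.

play_rows(
  steps=[
    [0,0,0,0,0,0],
    [0,0,0,0,0,0],
    [0,0,0,0,0,0],
  ],
  jaw=0.0854,
)

```text
clock: 37.48
eef_pos: [0.6108, 0.2371, 0.104]
ee_rot: [[-0.996, 0.091, 0.002], [0.091, 0.996, 0.001], [-0.002, 0.001, -1.0]]
force: [-0.0, -0.2, -0.5]
opening: 0.0855
grasp_force: 0.0
```

play_rows(
  steps=[
    [0,0,-0.03,0,0,0],
    [0,0,-0.08,0,0,0],
    [0,0,-0.08,0,0,0],
  ],
)

```text
clock: 37.85
eef_pos: [0.6133, 0.2378, 0.1887]
ee_rot: [[-0.996, 0.091, 0.01], [0.091, 0.996, 0.003], [-0.01, 0.004, -1.0]]
force: [0.1, -0.7, -0.2]
opening: 0.0857
grasp_force: 0.0
```

Run:
```python
from h import *
st();go(.613,.0765,.18,180)
```

```text
t 37.85 p [0.6133 0.2378 0.1887] phi 84.8 zz [ 0.01   0.003 -1.   ] F [ 0.1 -0.7 -0.2] open 0.0857 g 0.0 q [0.27 0.55 0.25 1.26 0.   0.36]
move [-0.0142, -0.1607, 0.0082] [-0.0051, 0.0106, -1.6616]
```

play_rows(
  steps=[
    [-0.003,-0.035,0,0,0,-0.17],
    [-0.006,-0.07,0,0,0,-0.34],
    [-0.009,-0.105,0,0,0,-0.51],
    [-0.012,-0.14,0,0,0,-0.68],
    [-0.014,-0.1607,0.002,0,0,-0.85],
  ],
  jaw=0.03,
  force=40,
)

```text
clock: 38.48
eef_pos: [0.6092, 0.0738, 0.1806]
ee_rot: [[-0.723, -0.691, -0.0], [-0.691, 0.723, -0.0], [0.0, -0.0, -1.0]]
force: [0.7, 1.1, 0.2]
opening: 0.0299
grasp_force: 0.0
```

play_rows(
  steps=[
    [0,0,0,0,0,-0.17],
    [0,0,0,0,0,-0.34],
    [0,0,0,0,0,-0.51],
    [0,0,0,0,0,-0.68],
    [0,0,0,0,0,-0.81],
  ],
)

```text
clock: 39.1
eef_pos: [0.6091, 0.0755, 0.1804]
ee_rot: [[0.003, -1.0, -0.001], [-1.0, -0.003, 0.0], [-0.0, 0.001, -1.0]]
force: [-0.0, -0.2, -0.1]
opening: 0.0301
grasp_force: 0.0
```

Run:
```python
from h import *
f=snap('top');g=snap('scene')
a=f['color'][125:220,195:295];b=g['color'][170:250,255:375]
im=np.hstack([cv2.resize(a,(400,380),interpolation=cv2.INTER_CUBIC),cv2.resize(b,(400,380),interpolation=cv2.INTER_CUBIC)])
cv2.imwrite('pics/lock.png',im[:,:,::-1])
st();go(.613,.0765,.077,180)
```

```text
t 39.2 p [0.6091 0.0755 0.1804] phi 179.89 zz [-0.001  0.    -1.   ] F [0.3 0.4 0.1] open 0.0301 g 0.0 q [ 0.02  0.47  0.1   1.19  0.   -1.55]
move [-0.001, -0.004, 0.1034] [0.0006, 0.0001, -0.0019]
```

View pics/lock.png

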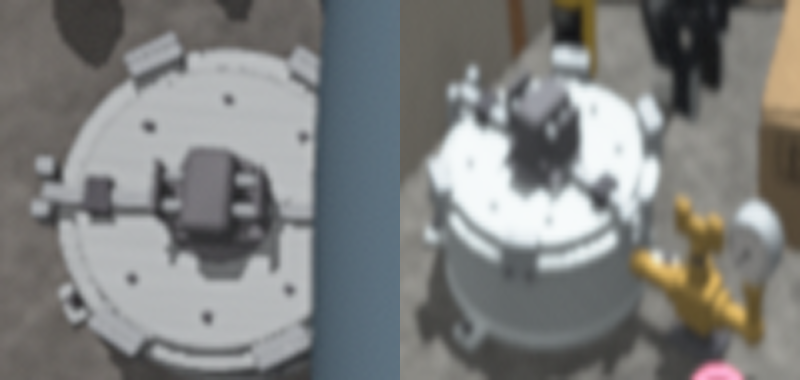

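The left bolt (55,190) lies between its keeper posts (45,165) and (43,208), and the tabs are out: locked. Now to close the vent.

play_rows(
  steps=[
    [-0.001,-0.003,0.03,0,0,0],
    [-0.001,-0.003,0.06,0,0,0],
    [-0.001,-0.003,0.085,0,0,0],
    [-0.001,-0.003,0.102,0,0,0],
    [-0.001,-0.003,0.102,0,0,0],
  ],
)

```text
clock: 39.83
eef_pos: [0.6107, 0.0765, 0.0772]
ee_rot: [[-0.003, -1.0, -0.004], [-1.0, 0.003, 0.0], [-0.0, 0.004, -1.0]]
force: [0.3, 0.4, -0.9]
opening: 0.0298
grasp_force: 0.0
```

play_rows(
  steps=[
    [0,0,0,0,0,0],
    [0,0,0,0,0,0],
    [0,0,0,0,0,0],
    [0,0,0,0,0,0],
  ],
  jaw=0.0,
)

```text
clock: 40.33
eef_pos: [0.6131, 0.0765, 0.08]
ee_rot: [[-0.002, -1.0, 0.002], [-1.0, 0.002, 0.0], [-0.0, -0.002, -1.0]]
force: [0.3, 0.1, 3.8]
opening: 0.0078
grasp_force: 43.4
```

Run:
```python
from h import *
st();print(manip.observe()['ft_torque'])
```

```text
t 40.33 p [0.6131 0.0765 0.08  ] phi 179.9 zz [ 0.002  0.    -1.   ] F [0.3 0.1 3.8] open 0.0078 g 43.4 q [ 0.02  0.54 -0.06  0.97  0.   -1.55]
[ 0.0282982   0.19946498 -0.13627634]
```

play_rows(
  steps=[
    [0,0,0,0,0,0.16],
    [0,0,0,0,0,0.32],
    [0,0,0,0,0,0.48],
    [0,0,0,0,0,0.64],
    [0,0,0,0,0,0.8],
  ],
)

```text
clock: 40.95
eef_pos: [0.6132, 0.0765, 0.08]
ee_rot: [[-0.722, -0.692, 0.002], [-0.692, 0.722, -0.0], [-0.001, -0.001, -1.0]]
force: [0.3, 0.8, 3.5]
opening: 0.0076
grasp_force: 43.5
```

play_rows(
  steps=[
    [0,0,0,0,0,0.16],
    [0,0,0,0,0,0.32],
    [0,0,0,0,0,0.48],
    [0,0,0,0,0,0.64],
    [0,0,0,0,0,0.77],
  ],
)

```text
clock: 41.58
eef_pos: [0.6133, 0.0764, 0.08]
ee_rot: [[-1.0, 0.005, 0.002], [0.005, 1.0, -0.0], [-0.002, -0.0, -1.0]]
force: [-0.5, -0.6, 3.7]
opening: 0.0082
grasp_force: 45.6
```

play_rows(
  steps=[
    [0,0,0,0,0,0.05],
    [0,0,0,0,0,0.08],
    [0,0,0,0,0,0.08],
  ],
)

```text
clock: 41.95
eef_pos: [0.6132, 0.0764, 0.0801]
ee_rot: [[-0.997, 0.078, 0.002], [0.078, 0.997, -0.001], [-0.002, -0.001, -1.0]]
force: [-0.2, -1.0, 5.8]
opening: 0.0079
grasp_force: 76.0
```

Run:
```python
from h import *
st();print(manip.observe()['ft_torque'])
```

```text
t 41.95 p [0.6132 0.0764 0.0801] phi 85.54 zz [ 0.002 -0.001 -1.   ] F [-0.2 -1.   5.8] open 0.0079 g 76.0 q [ 0.02  0.54 -0.06  0.97 -0.    0.1 ]
[-0.23124022  0.18190205  1.6026078 ]
```

The stop has been met (1.6 N m). Unwinding slightly and releasing with a narrow opening beside the gauge.

play_rows(
  steps=[
    [0,0,0,0,0,-0.04],
    [0,0,0,0,0,-0.04],
  ],
)

```text
clock: 42.2
eef_pos: [0.6132, 0.0764, 0.08]
ee_rot: [[-0.999, 0.039, 0.002], [0.039, 0.999, -0.001], [-0.002, -0.0, -1.0]]
force: [-0.6, -0.7, 5.5]
opening: 0.0083
grasp_force: 58.0
```

play_rows(
  steps=[
    [0,0,0,0,0,0],
    [0,0,0,0,0,0],
    [0,0,0,0,0,0],
  ],
  jaw=0.021,
)

```text
clock: 42.58
eef_pos: [0.6121, 0.0765, 0.0786]
ee_rot: [[-0.999, 0.041, -0.001], [0.041, 0.999, 0.0], [0.001, 0.0, -1.0]]
force: [-0.6, 0.7, -0.3]
opening: 0.0213
grasp_force: 0.0
```

play_rows(
  steps=[
    [0,0,-0.02,0,0,0],
    [0,0,-0.06,0,0,0],
    [0,0,-0.12,0,0,0],
    [0,0,-0.13,0,0,0],
  ],
)

```text
clock: 43.08
eef_pos: [0.6151, 0.0766, 0.214]
ee_rot: [[-0.999, 0.041, 0.009], [0.041, 0.999, 0.0], [-0.009, 0.001, -1.0]]
force: [0.8, 0.0, 0.4]
opening: 0.0213
grasp_force: 0.0
```

play_rows(
  steps=[
    [0.06,0,0,0,0,0],
    [0.12,0,0,0,0,0],
    [0.17,0,0,0,0,0],
    [0.17,0,0,0,0,0],
    [0.17,0,0,0,0,0],
  ],
)

```text
clock: 43.7
eef_pos: [0.4429, 0.0834, 0.2088]
ee_rot: [[-0.999, 0.041, 0.001], [0.041, 0.999, 0.0], [-0.001, 0.0, -1.0]]
force: [-0.6, -0.7, -0.7]
opening: 0.0213
grasp_force: 0.0
```

Run:
```python
from h import *
st()
for c in('top','scene'):
    f=snap(c)
    for l in('vent_key','gauge','lid','union_1','coupling'):
        print(c,l,[(round(d['confidence'],2),np.round(d['rect']).tolist()) for d in manip.regions_of(l,c)[:3]])
    if c=='scene':
        im=f['color'][205:245,325:375]; 
        m=cv2.inRange(cv2.cvtColor(im,cv2.COLOR_RGB2HSV),(10,110,60),(30,255,255))
        print('\n'.join(''.join('#' if v else '.' for v in r) for r in m))
```

```text
t 43.7 p [0.4429 0.0834 0.2088] phi 87.65 zz [ 0.001  0.    -1.   ] F [-0.6 -0.7 -0.7] open 0.0213 g 0.0 q [ 0.05  0.14 -0.3   1.14  0.    0.09]
top vent_key []
top gauge [(0.65, [207.0, 166.0, 32.0, 18.0]), (0.18, [202.0, 134.0, 78.0, 95.0])]
top lid [(0.93, [205.0, 142.0, 66.0, 72.0])]
top union_1 [(0.75, [432.0, 313.0, 28.0, 21.0]), (0.73, [193.0, 254.0, 28.0, 18.0]), (0.56, [348.0, 199.0, 10.0, 23.0])]
top coupling []
scene vent_key [(0.56, [341.0, 211.0, 10.0, 12.0])]
scene gauge [(0.69, [351.0, 214.0, 18.0, 26.0])]
scene lid [(0.59, [268.0, 187.0, 57.0, 36.0]), (0.17, [264.0, 185.0, 108.0, 62.0])]
scene union_1 [(0.9, [358.0, 351.0, 21.0, 29.0]), (0.88, [217.0, 230.0, 23.0, 22.0]), (0.7, [340.0, 249.0, 20.0, 22.0])]
scene coupling [(0.7, [298.0, 253.0, 18.0, 27.0])]
..................................................
..................................................
..................................................
..................................................
..................................................
..................................................
...........
[... 1022 characters left out ...]
##############.......###.............
............################.......###............
.............################......##.............
.............##################...###.............
..............#######################.............
...............######################.............
................######################............
.................#######.....#########............
...................####.........######............
..................................####............
...................................##.............
..................................................
..................................................
..................................................
```

The key wings lie across the line again, and the gauge and coupling haven't moved.

```bash
python3 -c "
from station import manip
print(manip.sign_off())"
```

```text
the job is handed in; nothing more can be done
None
```

The job is handed in: both black unions are in the pot, the lid is back on with its bolts sprung into their notches, the vent cock is closed, and neither the gauge nor the coupling was touched.

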